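# Make up two meter-calibration kits

## Robot

A 6-joint arm with a two-finger parallel gripper is mounted at the origin on the work surface. World frame = base frame: x ahead of the robot, y to its left, z up, the work surface at z = 0. Lengths are in m, angles in rad, forces in N, time in s.
With the tool pointing down it reaches from about 0.35 to 0.85 m from the base axis. Payload 8.1 kg.
Tool frame: the origin (TCP) lies on the centre line of the jaws, within the pads' length; the fingertips stand 19 mm ahead of it and the grasp point (between the pads) is the TCP (robot.tips_ahead is the distance from the TCP to the fingertips, in m); y points along the fingers, z is the direction in which the jaws open and shut, and the axes are right-handed (so a half turn about y gives the same grasp; the last joint's range is limited). The gripper opens to 93 mm and grips with 3 to 60 N. Pads are 15 mm wide; open, the fingers measure 128 mm over their backs; the gripper's body (75 mm by 188 mm) begins 65 mm behind the grasp point.
Start: joints at [1.024, 0.13, 1.488, -0, 1.523, -0.085], TCP at [0.267, 0.537, 0.208] pointing down, gripper open.
Joint ranges: [-2.96, 2.96], [-0.89, 2.26], [0.02, 2.5], [-1.34, 4.48], [0, 2.73], [-2.66, 2.66]. Speed limits (rad/s): [2.39, 2.39, 2.79, 3.14, 3.14, 3.14].

## Interface

Orientations are given as a rotation vector (axis times angle).
In Python, from plant import robot, imaging, models gives the robot as it stands.
- The arm moves only by the tool carry_out, never from a script. Its argument "motion" is one flat list of numbers, 7 for each row, row after row: the shift along the tool's x, y, z in m, then the turn, a rotation vector about the tool's x, y, z in degrees, then the opening, from -1 (shut) to 1 (fully open). A call has exactly 5 rows; each row shifts and turns the pose as measured when the row begins, along the tool's axes as they then stand; what a row does not reach is not made up. A row lasts 1/10 s, in which the tool goes at most 50 mm and 8.59 degrees, less where a joint would pass 70% of its speed; a pose out of reach is approached as far as the arm can. A call is refused whole if a number of a shift passes 0.05 or a number of a turn 8.59, either way. A call with a gripper value outside its range is refused whole. The fingers move at their own pace and stop on an object; "squeeze" is the grip in N (left out, the last holds). Time passes only in rows, so rows that do not move let the fingers close, or fill a call up. It gives the time, the measured TCP pose, the force and the opening at its end, in the units of the state.
- robot.read_state(): the state, without advancing time (a new reading comes with each control period).
- imaging.read_camera(name): name is "scene" or "top" or "wrist"; returns the picture (384x512x3 uint8, blue, green, red); there is no depth.
- imaging.camera_model(name): a dict with "K" (3x3 intrinsics, pixels), "position" and "orientation" of the camera in the world. Camera axes: x right, y down, z forward; pixel columns grow to the right and rows downward; lengths in m; the calibration is good to about 2 mm. A picture is of the moment at which its call begins: read the wrist's pose just before it. camera_model takes no time and is no camera call; for the wrist camera it gives the pose at the moment of the call.
- robot.close_job(): hands the job in, once; it reports no verdict.
Trained networks look in the newest picture that a camera, given by its name, has taken for a name from the list of things; names that differ only in an ending like _2 or _b are one class to them, and where a whole thing is asked for, a point or a joint stands for the part that bears it (a point fixed in the world has none). Each returns a list of dicts, best first, with "confidence" (0 to 1); they miss things now and then, are a little off and sometimes report something else, mostly with a low value. They report only what shows in the picture. A call takes as long as a camera call.
- models.outline_of(camera, thing): "pixels" (384x512 bool, what is visible of it) and "pixel" ([column, row] in pixels, amid what is visible of it).
The state is a dict: "t": time; "q": joint angles; "dq": joint speeds; "joint_torque": joint torques, N m; "tool_pos": TCP position; "orientation": TCP orientation; "force": force on the tool from outside, world axes, zero at the start; "wrist_torque": the same for the moment, N m; "opening": finger opening in m.
Only numpy, scipy, OpenCV 4.12 (cv2) and the standard library are available. Lean on these libraries where they do the work, as an engineer would, in place of code of your own. Each camera call takes 0.05 s, during which the arm holds its last target.

## Task

Make up the two field calibration kits from the parts on the bench. In the long tray, put the pressure gauge in the large compartment, dial up, the large brass coupling in the middle compartment and the amber vial in the small end compartment; in the short tray, put the ball valve in the large compartment and the small brass coupling in the small one. Set every part down gently, standing flat and upright within its compartment, and leave the stopwatch, the manometer and the round white filter where they are.

Things in the scene. Friction and masses are not known exactly. Their poses are not given: they have to be found in the camera images.
- long_tray: Fixed shallow aluminium kit tray with a black rubber floor and three compartments in a row. Outside 98 mm (its x) by 226 mm (its y), walls and dividers 4 mm thick and only 10 mm high, floor 3 mm thick. Every compartment is 90 mm wide in x, centred on x = 0. Along y: the large one is 90 mm long, centred at y = -64 mm; the middle one 60 mm long, centred at y = +15 mm; the small end one 60 mm long, centred at y = +79 mm. Origin: centre of the underside, on the bench; z up.
- short_tray: Fixed shallow tray like the long one but with only two compartments. Outside 98 mm (its x) by 162 mm (its y), walls and divider 4 mm thick and 10 mm high, floor 3 mm. Both compartments are 90 mm wide in x, centred on x = 0. Along y: the large one is 90 mm long, centred at y = -32 mm; the small one 60 mm long, centred at y = +47 mm. Origin: centre of the underside, on the bench; z up.
- gauge: Loose dial pressure gauge lying on its back: dark steel round case 50 mm in diameter and 36 mm high, white dial on top, and a brass stem 12 mm thick that sticks out along the gauge's -x to 43 mm from the case's centre, its axis 17 mm above the underside. Origin: centre of the underside of the case; z up out of the dial. About 0.18 kg. Grip across the case along its y.
- valve: Loose steel ball valve standing on its flat base: body 40 mm (x) by 30 mm (y) by 36 mm high with a round 27 mm end boss on each x side (56 mm overall in x), and above it a thin black lever 11 mm wide, from x = -15 to x = +47 mm, between 45 and 50 mm high. Origin: centre of the body's underside; z up. About 0.28 kg. Grip the body across its y (30 mm), under the lever.
- large_coupling: Loose brass hose coupling, the larger of two, standing on its hexagon: hexagonal foot 38 mm over the corners and 24 mm high, above it a plain round neck 24 mm in diameter up to 62 mm, top at 66 mm. Origin: centre of the underside; z up. About 0.20 kg.
- small_coupling: Loose brass hose coupling, the smaller of two, standing on its hexagon: hexagonal foot 27 mm over the corners and 16 mm high, above it a plain round neck 16 mm in diameter up to 40 mm, top at 44 mm. Origin: centre of the underside; z up. About 0.08 kg.
- vial: Loose closed amber glass sample vial standing upright: round, 32 mm in diameter up to 52 mm, with a white cap 28 mm in diameter from 57 to 75 mm high. Origin: centre of the underside; z up. About 0.07 kg.
- stopwatch: Bystander, to be left alone: steel stopwatch lying face up, 52 mm in diameter, 16 mm thick, with a crown out to 39 mm along its x. Origin: centre of the underside.
- manometer: Bystander, to be left alone: blue hand-held digital manometer lying flat, 150 mm (x) by 85 mm (y) by 38 mm high. Origin: centre of the underside.
- filter: Bystander, to be left alone: white plastic round filter cassette, 42 mm in diameter, 28 mm high, with a 10 mm nipple on top (38 mm in all). Origin: centre of the underside.

How it is judged:
By the outcome, as a careful person would: the job done as asked, in the order asked, and still so for the second after the job is handed in, with the robot touching nothing.
It also fails if it takes over 125 s, if anything falls off the work surface, if the arm or the gripper's body presses on something with over 40 N, if the wrist force passes 120 N, or if a joint passes its speed limit or range.

## Working session

There is one attempt and no reset: what is moved stays moved. The work goes in short steps, Python scripts to look and compute and a tool call to move; the robot and the scene stay as the last step left them, time stands still between calls to the robot, and variables do not carry over. Pictures are saved under pics/ and viewed, and the job is handed in when it is done.

Besides the shell and the picture viewer there is one more tool, called after "Emit:" by a JSON object that holds its "api" and its "payload", one argument or row to a line. carry_out: Moves the arm, as the interface text tells. Its arguments: {"type":"object","properties":{"motion":{"type":"array","items":{"type":"number"}},"squeeze":{"type":"number"}},"required":["motion"]}

```bash
ls; mkdir -p pics
python3 - <<'E'
from plant import robot, imaging, models
import cv2
s=robot.read_state(); print(s)
for n in ("scene","top","wrist"):
    im=imaging.read_camera(n); cv2.imwrite(f"pics/{n}0.png",im)
    print(n,imaging.camera_model(n))
E
```

```text
pics
{'t': 0.0, 'q': array([ 1.02361773e+00,  1.31135189e-01,  1.48929455e+00,  1.16513249e-05,
        1.52300133e+00, -8.53571143e-02]), 'dq': array([-9.70942032e-05,  1.34608762e-03, -4.31540255e-04, -2.60897908e-04,
       -5.86518408e-04, -5.47668549e-04]), 'joint_torque': array([ 5.34104147e-04, -5.59823835e+01, -4.91780233e+01,  7.68940640e-02,
        3.52299807e-02, -1.65469464e-04]), 'tool_pos': array([0.26698899, 0.53665735, 0.2068946 ]), 'orientation': array([-1.54204231,  0.36267798, -0.36175553]), 'force': array([-0.02067011, -0.15959742, -0.63314406]), 'wrist_torque': array([-0.01050311,  0.0353121 , -0.01842997]), 'opening': 0.09291768340814152}
scene {'K': array([[349.82873923,   0.        , 252.49503738],
       [  0.        , 349.82873923, 200.73305065],
       [  0.        ,   0.        ,   1.        ]]), 'position': array([ 1.34571513e+00, -3.45088183e-04,  6.42930600e-01]), 'orientation': array([-1.76146137, -1.64667632,  0.78077027])}
top {'K': array([[474.42209601,   0.        , 253.52931841],
       [  0.        , 474.42209601, 194.36035565],
       [  0.        ,   0.        ,   1.        ]]), 'position': array([0.3828026 , 0.01228673, 1.37954139]), 'orientation': array([-2.14047169,  2.12197201, -0.19415143])}
wrist {'K': array([[299.85774455,   0.        , 253.9002683 ],
       [  0.        , 299.85774455, 192.34835029],
       [  0.        ,   0.        ,   1.        ]]), 'position': array([0.20024608, 0.56952569, 0.38334702]), 'orientation': array([2.47018876, 1.53187738, 0.20336609])}
```

View pics/top0.png

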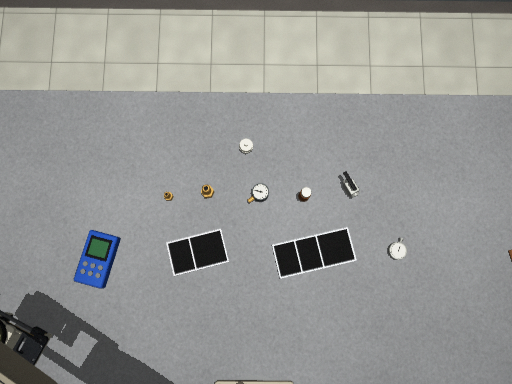

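View pics/scene0.png

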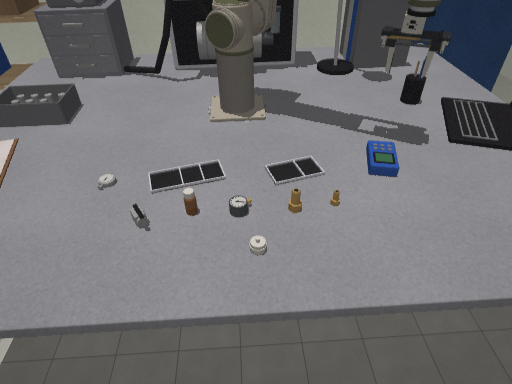

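View pics/wrist0.png

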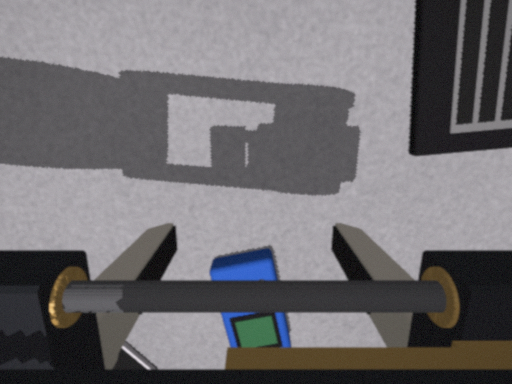

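```bash
cat > h.py <<'E'
import numpy as np, cv2
from scipy.spatial.transform import Rotation as R
from scipy.optimize import minimize
def cyl(r,z0,z1,cx=0,cy=0,n=24):
    a=np.linspace(0,2*np.pi,n,endpoint=False)
    p=np.c_[cx+r*np.cos(a),cy+r*np.sin(a)]
    return np.vstack([np.c_[p,np.full(n,z0)],np.c_[p,np.full(n,z1)]])
def box(x0,x1,y0,y1,z0,z1):
    return np.array([[x,y,z] for x in(x0,x1) for y in(y0,y1) for z in(z0,z1)])
def xcyl(r,x0,x1,zc,n=16):
    a=np.linspace(0,2*np.pi,n,endpoint=False)
    return np.vstack([np.c_[np.full(n,x),r*np.cos(a),zc+r*np.sin(a)] for x in(x0,x1)])
G={
'long_tray':[box(-.049,.049,-.113,.113,0,.010)],
'short_tray':[box(-.049,.049,-.081,.081,0,.010)],
'gauge':[cyl(.025,0,.036),xcyl(.006,-.043,-.02,.017)],
'valve':[box(-.02,.02,-.015,.015,0,.036),xcyl(.0135,-.028,.028,.018),box(-.015,.047,-.0055,.0055,.045,.050),cyl(.004,.036,.045)],
'large_coupling':[cyl(.019,0,.024,n=6),cyl(.012,.024,.066)],
'small_coupling':[cyl(.0135,0,.016,n=6),cyl(.008,.016,.044)],
'vial':[cyl(.016,0,.052),cyl(.011,.052,.057),cyl(.014,.057,.075)],
'stopwatch':[cyl(.026,0,.016),xcyl(.004,.02,.039,.008)],
'manometer':[box(-.075,.075,-.0425,.0425,0,.038)],
'filter':[cyl(.021,0,.028),cyl(.005,.028,.038)],
}
def proj(P,cm):
    Rc=R.from_rotvec(cm['orientation']).as_matrix()
    c=(P-cm['position'])@Rc
    uv=c@cm['K'].T
    return uv[:,:2]/uv[:,2:]
def ray(px,cm,z):
    Rc=R.from_rotvec(cm['orientation']).as_matrix()
    d=Rc@np.linalg.inv(cm['K'])@np.array([px[0],px[1],1.]); p=np.asarray(cm['position'])
    return p+d*(z-p[2])/d[2]
S=4
def render(name,x,y,yaw,cm,z=0,org=(0,0),size=(384,512)):
    c,s=np.cos(yaw),np.sin(yaw); M=np.array([[c,-s,0],[s,c,0],[0,0,1]])
    im=np.zeros((size[0]*S,size[1]*S),np.uint8)
    for P in G[name]:
        uv=(proj(P@M.T+[x,y,z],cm)-org+.5)*S-.5
        h=cv2.convexHull(np.round(uv*16).astype(np.int32))
        cv2.fillConvexPoly(im,h,1,shift=4)
    return im
def fit(name,views,x0,y0,yaws,z=0):
    """views: list of (mask,cm)"""
    V=[]
    for m,cm in views:
        ys,xs=np.where(m); a=max(ys.min()-15,0);b=min(ys.max()+15,384);c=max(xs.min()-15,0);d=min(xs.max()+15,512)
        mm=cv2.resize(m[a:b,c:d].astype(np.uint8)*255,None,fx=S,fy=S,interpolation=cv2.INTER_LINEAR)>127
        V.append((mm,cm,(c,a),(b-a,d-c)))
    def cost(p):
        t=0
        for mm,cm,o,sz in V:
            r=render(name,p[0]/100,p[1]/100,p[2],cm,z,o,sz)>0
            t+=1-(r&mm).sum()/max(1,(r|mm).sum())
        return t/len(V)
    best=None
    for w in yaws:
        q=minimize(cost,[x0*100,y0*100,w],method='Nelder-Mead',options=dict(initial_simplex=[[x0*100,y0*100,w],[x0*100+.8,y0*100,w+.1],[x0*100,y0*100+.8,w-.1],[x0*100-.4,y0*100-.4,w+.25]],xatol=.005,fatol=1e-4,maxiter=150))
        if best is None or q.fun<best.fun: best=q
    p=best.x
    return p[0]/100,p[1]/100,(p[2]+np.pi)%(2*np.pi)-np.pi,1-best.fun
E
cat > a.py <<'E'
from plant import robot, imaging, models
from h import *
import pickle,sys
res={};MK={}
for cam in('top','scene'):
    imaging.read_camera(cam)
    for n in G:
        o=models.outline_of(cam,n)
        MK[cam,n]=[(k['confidence'],k['pixel'],k['pixels'].sum(),k['pixels']) for k in o]
        print(cam,n,[(round(k['confidence'],2),np.round(k['pixel']).astype(int).tolist(),int(k['pixels'].sum())) for k in o])
pickle.dump((MK,{c:imaging.camera_model(c) for c in('top','scene')}),open('mk.pkl','wb'))
print(robot.read_state()['t'])
E
python3 a.py
```

```text
top long_tray [(0.63, [312, 254], 2665)]
top short_tray [(0.73, [196, 249], 1980)]
top gauge [(0.6, [261, 193], 261)]
top valve [(0.81, [350, 185], 215)]
top large_coupling []
top small_coupling [(0.52, [167, 195], 69)]
top vial [(0.41, [304, 192], 115)]
top stopwatch [(0.66, [397, 251], 293)]
top manometer [(0.83, [95, 258], 1780), (0.44, [247, 146], 163)]
top filter [(0.67, [244, 145], 160)]
scene long_tray [(0.78, [184, 176], 1530)]
scene short_tray [(0.97, [294, 171], 1072), (0.28, [105, 183], 206)]
scene gauge [(0.7, [238, 206], 423)]
scene valve [(0.6, [140, 215], 265)]
scene large_coupling [(0.58, [294, 203], 240)]
scene small_coupling []
scene vial [(0.64, [193, 199], 309)]
scene stopwatch [(0.63, [105, 183], 178), (0.4, [383, 159], 1058)]
scene manometer [(0.83, [387, 160], 1038)]
scene filter [(0.5, [256, 247], 288)]
1.25
```

```bash
cat > b.py <<'E'
from h import *
import pickle
MK,CM=pickle.load(open('mk.pkl','rb'))
for n in G:
    vs={c:(MK[c,n][0][3],CM[c]) for c in CM if MK[c,n]}
    c0='top' if 'top' in vs else 'scene'
    p=ray(MK[c0,n][0][1],CM[c0],.015)
    yaws=np.arange(0,2*np.pi,np.pi/4) if n in('gauge','valve','stopwatch') else [0,.6,1.2] if 'coup' not in n else [0,.5]
    if n in('vial','filter'): yaws=[0]
    if n in('long_tray','short_tray','manometer'): yaws=[-.6,-.2,.2,.6,1.2]
    for k in list(vs)+(['both'] if len(vs)>1 else []):
        r=fit(n,[vs[k]] if k!='both' else list(vs.values()),p[0],p[1],yaws)
        print(n,k,np.round(r,4))
E
python3 b.py
```

```text
long_tray top [ 0.4602 -0.1688  0.2356  0.961 ]
long_tray scene [ 0.4583 -0.166   0.2457  0.9551]
long_tray both [ 0.4594 -0.1668  0.2366  0.9552]
short_tray top [0.4585 0.1678 0.2592 0.9704]
short_tray scene [0.4555 0.1703 0.2603 0.9554]
short_tray both [0.4577 0.1685 0.2635 0.9523]
gauge top [ 0.6331 -0.0116 -0.8665  0.8865]
gauge scene [ 0.6288 -0.0099 -0.9637  0.911 ]
gauge both [ 0.6328 -0.0113 -0.9151  0.8737]
valve top [ 0.6498 -0.2763  0.6417  0.7776]
valve scene [ 0.6489 -0.2744  0.487   0.916 ]
valve both [ 0.6489 -0.2747  0.4965  0.8305]
large_coupling scene [ 0.6322  0.1442 -0.2061  0.8614]
small_coupling top [0.6201 0.256  0.6908 0.9149]
vial top [ 0.6241 -0.1404  0.1621  0.7766]
vial scene [ 0.6206 -0.1392  0.0613  0.9101]
vial both [ 0.623  -0.1386  0.0229  0.8418]
stopwatch top [ 0.4674 -0.4086 -0.3602  0.9347]
stopwatch scene [ 0.4711 -0.4065 -2.5814  0.7794]
stopwatch both [ 0.4672 -0.4082 -0.3417  0.8548]
manometer top [ 0.4361  0.4495 -0.2463  0.9494]
manometer scene [ 0.4319  0.4507 -0.2594  0.9256]
manometer both [ 0.4359  0.4494 -0.2565  0.9353]
filter top [0.7737 0.0319 0.1746 0.8375]
filter scene [0.772  0.0334 0.1782 0.8972]
filter both [0.7722 0.0322 0.1619 0.8563]
```

```bash
cat > p.py <<'E'
# planning helper: p.py tx ty tz yaw [nrows] -> local shift/turn rows.  yaw = world angle of tool z (opening) axis
from plant import robot
from h import *
import sys
def pose():
    s=robot.read_state(); return s['t'],np.array(s['tool_pos']),R.from_rotvec(s['orientation']),s
def des(yaw):
    z=np.array([np.cos(yaw),np.sin(yaw),0]); y=np.array([0,0,-1.]); x=np.cross(y,z)
    return R.from_matrix(np.c_[x,y,z])
def info():
    t,p,r,s=pose(); M=r.as_matrix()
    yaw=np.arctan2(M[1,2],M[0,2])
    print('t %.2f'%t,'pos',np.round(p,4),'yaw %.3f'%yaw,'tilt(deg) %.2f'%np.degrees(np.arccos(-M[2,1])),'F',np.round(s['force'],1),'open %.4f'%s['opening'],'q5 %.2f q0 %.2f'%(s['q'][5],s['q'][0]))
    return p,r,yaw
def plan(target,yaw,n=5,grow=None):
    p,r,y0=info(); target=np.array(target)
    yaw=y0+((yaw-y0+np.pi/2)%np.pi-np.pi/2)   # half turn is the same grasp
    rel=(r.inv()*des(yaw)).as_rotvec(degrees=True)
    print('total turn',np.round(rel,2),'world shift mm',np.round((target-p)*1000,1),'yaw target %.3f'%yaw)
    rr=r
    for i in range(n):
        d=rr.inv().apply((target-p)/n)
        print([round(float(v),4) for v in d],[round(float(v),2) for v in rel/n])
        rr=rr*R.from_rotvec(rel/n,degrees=True)
if __name__=='__main__':
    a=[float(v) for v in sys.argv[1:]]
    if len(a)<4: info()
    else: plan(a[:3],a[3],int(a[4]) if len(a)>4 else 5)
E
python3 p.py
echo; python3 p.py .57 -.01 .22 0.655 20 | tail -30
```

```text
t 1.25 pos [0.2673 0.5372 0.2079] yaw 1.109 tilt(deg) 0.00 F [ 0.9  0.1 -1.1] open 0.0927 q5 -0.09 q0 1.02

t 1.25 pos [0.2673 0.5372 0.2079] yaw 1.109 tilt(deg) 0.00 F [ 0.9  0.1 -1.1] open 0.0927 q5 -0.09 q0 1.02
total turn [-0.   26.02  0.  ] world shift mm [ 302.7 -547.2   12.1] yaw target 0.655
[0.0257, -0.0006, -0.0178] [-0.0, 1.3, 0.0]
[0.0261, -0.0006, -0.0172] [-0.0, 1.3, 0.0]
[0.0265, -0.0006, -0.0166] [-0.0, 1.3, 0.0]
[0.0269, -0.0006, -0.016] [-0.0, 1.3, 0.0]
[0.0272, -0.0006, -0.0153] [-0.0, 1.3, 0.0]
[0.0276, -0.0006, -0.0147] [-0.0, 1.3, 0.0]
[0.0279, -0.0006, -0.0141] [-0.0, 1.3, 0.0]
[0.0282, -0.0006, -0.0135] [-0.0, 1.3, 0.0]
[0.0285, -0.0006, -0.0128] [-0.0, 1.3, 0.0]
[0.0288, -0.0006, -0.0122] [-0.0, 1.3, 0.0]
[0.0291, -0.0006, -0.0115] [-0.0, 1.3, 0.0]
[0.0293, -0.0006, -0.0108] [-0.0, 1.3, 0.0]
[0.0296, -0.0006, -0.0102] [-0.0, 1.3, 0.0]
[0.0298, -0.0006, -0.0095] [-0.0, 1.3, 0.0]
[0.03, -0.0006, -0.0088] [-0.0, 1.3, 0.0]
[0.0302, -0.0006, -0.0081] [-0.0, 1.3, 0.0]
[0.0304, -0.0006, -0.0074] [-0.0, 1.3, 0.0]
[0.0305, -0.0006, -0.0068] [-0.0, 1.3, 0.0]
[0.0307, -0.0006, -0.0061] [-0.0, 1.3, 0.0]
[0.0308, -0.0006, -0.0054] [-0.0, 1.3, 0.0]
```

```bash
python3 p.py .68 0 .27 1.571 20 | tail -30
```

```text
t 1.25 pos [0.2673 0.5372 0.2079] yaw 1.109 tilt(deg) 0.00 F [ 0.9  0.1 -1.1] open 0.0927 q5 -0.09 q0 1.02
total turn [  0.   -26.47   0.  ] world shift mm [ 412.7 -537.2   62.1] yaw target 1.571
[0.0304, -0.0031, -0.0149] [0.0, -1.32, 0.0]
[0.0301, -0.0031, -0.0156] [0.0, -1.32, 0.0]
[0.0297, -0.0031, -0.0162] [0.0, -1.32, 0.0]
[0.0293, -0.0031, -0.0169] [0.0, -1.32, 0.0]
[0.0289, -0.0031, -0.0176] [0.0, -1.32, 0.0]
[0.0285, -0.0031, -0.0183] [0.0, -1.32, 0.0]
[0.0281, -0.0031, -0.0189] [0.0, -1.32, 0.0]
[0.0277, -0.0031, -0.0196] [0.0, -1.32, 0.0]
[0.0272, -0.0031, -0.0202] [0.0, -1.32, 0.0]
[0.0267, -0.0031, -0.0208] [0.0, -1.32, 0.0]
[0.0262, -0.0031, -0.0214] [0.0, -1.32, 0.0]
[0.0257, -0.0031, -0.022] [0.0, -1.32, 0.0]
[0.0252, -0.0031, -0.0226] [0.0, -1.32, 0.0]
[0.0247, -0.0031, -0.0232] [0.0, -1.32, 0.0]
[0.0241, -0.0031, -0.0238] [0.0, -1.32, 0.0]
[0.0236, -0.0031, -0.0243] [0.0, -1.32, 0.0]
[0.023, -0.0031, -0.0248] [0.0, -1.32, 0.0]
[0.0224, -0.0031, -0.0254] [0.0, -1.32, 0.0]
[0.0218, -0.0031, -0.0259] [0.0, -1.32, 0.0]
[0.0212, -0.0031, -0.0264] [0.0, -1.32, 0.0]
```

Emit:
{"api": "carry_out", "payload": {
  "motion": [0.03, -0.003, -0.015, 0, -1.3, 0, 0.6, 0.03, -0.003, -0.016, 0, -1.3, 0, 0.6, 0.03, -0.003, -0.016, 0, -1.3, 0, 0.6, 0.029, -0.003, -0.017, 0, -1.3, 0, 0.6, 0.029, -0.003, -0.018, 0, -1.3, 0, 0.6],
  "squeeze": 15
}}

```text
t: 1.75
tool_pos: [0.3697, 0.4012, 0.2224]
orientation: [-1.555, 0.265, -0.263]
force: [1.3, 0.5, -0.5]
opening: 0.0743
```

Emit:
{"api": "carry_out", "payload": {
  "motion": [0.028, -0.003, -0.018, 0, -1.3, 0, 0.6, 0.028, -0.003, -0.019, 0, -1.3, 0, 0.6, 0.028, -0.003, -0.02, 0, -1.3, 0, 0.6, 0.027, -0.003, -0.02, 0, -1.3, 0, 0.6, 0.027, -0.003, -0.021, 0, -1.3, 0, 0.6]
}}

```text
t: 2.25
tool_pos: [0.4776, 0.2619, 0.2386]
orientation: [-1.563, 0.171, -0.171]
force: [-0.0, 0.5, 0.4]
opening: 0.0743
```

Emit:
{"api": "carry_out", "payload": {
  "motion": [0.026, -0.003, -0.021, 0, -1.3, 0, 0.6, 0.026, -0.003, -0.022, 0, -1.3, 0, 0.6, 0.025, -0.003, -0.023, 0, -1.3, 0, 0.6, 0.025, -0.003, -0.023, 0, -1.3, 0, 0.6, 0.024, -0.003, -0.024, 0, -1.3, 0, 0.6]
}}

```text
t: 2.75
tool_pos: [0.5866, 0.1228, 0.255]
orientation: [-1.567, 0.077, -0.08]
force: [1.0, -0.3, -0.9]
opening: 0.074
```

Emit:
{"api": "carry_out", "payload": {
  "motion": [0.024, -0.003, -0.024, 0, -1.3, 0, 0.6, 0.023, -0.003, -0.025, 0, -1.3, 0, 0.6, 0.022, -0.003, -0.025, 0, -1.3, 0, 0.6, 0.022, -0.003, -0.026, 0, -1.3, 0, 0.6, 0.021, -0.003, -0.026, 0, -1.3, 0, 0.6]
}}

```text
t: 3.25
tool_pos: [0.6956, -0.0155, 0.2706]
orientation: [-1.569, -0.016, 0.012]
force: [0.1, 0.2, 0.0]
opening: 0.0743
```

```bash
python3 p.py .68 0 .27 1.571 5
```

```text
t 3.25 pos [ 0.6956 -0.0155  0.2706] yaw 1.589 tilt(deg) 0.20 F [0.1 0.2 0. ] open 0.0743 q5 -1.69 q0 -0.10
total turn [-0.13  1.02  0.16] world shift mm [-15.6  15.5  -0.6] yaw target 1.571
[-0.0031, 0.0001, 0.0032] [-0.03, 0.2, 0.03]
[-0.0031, 0.0001, 0.0032] [-0.03, 0.2, 0.03]
[-0.0031, 0.0001, 0.0031] [-0.03, 0.2, 0.03]
[-0.0031, 0.0001, 0.0031] [-0.03, 0.2, 0.03]
[-0.0031, 0.0001, 0.0031] [-0.03, 0.2, 0.03]
```

```bash
cat > w.py <<'E'
# wrist survey: w.py picname names...
from plant import robot, imaging, models
from h import *
import pickle,sys
cm=imaging.camera_model('wrist'); im=imaging.read_camera('wrist')
cm2=imaging.camera_model('wrist')
print('cam',np.round(cm['position'],4),'moved',np.round(np.array(cm2['position'])-cm['position'],4),'t',robot.read_state()['t'])
cv2.imwrite('pics/%s.png'%sys.argv[1],im)
out={}
for n in sys.argv[2:]:
    o=models.outline_of('wrist',n); out[n]=[(k['confidence'],k['pixel'],k['pixels']) for k in o]
    print(n,[(round(k['confidence'],2),np.round(k['pixel']).astype(int).tolist(),int(k['pixels'].sum())) for k in o])
pickle.dump((cm,out),open('wm_%s.pkl'%sys.argv[1],'wb'))
E
python3 w.py w1 gauge valve large_coupling small_coupling vial long_tray short_tray
cat > wf.py <<'E'
import pickle,sys
from h import *
cm,out=pickle.load(open('wm_%s.pkl'%sys.argv[1],'rb'))
guess=dict(gauge=(.632,-.011,-.9),valve=(.649,-.2745,.5),large_coupling=(.632,.144,0),small_coupling=(.62,.256,.3),vial=(.623,-.139,0),long_tray=(.4594,-.167,.238),short_tray=(.4577,.1685,.26))
im=cv2.imread('pics/%s.png'%sys.argv[1])
for n in out:
    g=guess[n]
    c=[k for k in out[n] if np.hypot(*(ray(k[1],cm,.02)[:2]-g[:2]))<.05]
    if not c: print(n,'none'); continue
    r=fit(n,[(c[0][2],cm)],g[0],g[1],[g[2],g[2]+.3,g[2]-.3])
    print(n,np.round(r,4))
    cs,_=cv2.findContours(c[0][2].astype(np.uint8),0,2); cv2.drawContours(im,cs,-1,(255,0,255),1)
    rr=cv2.resize(render(n,*r[:3],cm),(512,384),interpolation=cv2.INTER_AREA)
    cs,_=cv2.findContours(rr,0,2); cv2.drawContours(im,cs,-1,(0,255,0),1)
cv2.imwrite('pics/%s_f.png'%sys.argv[1],im)
E
python3 wf.py w1
```

```text
cam [ 0.6205 -0.0175  0.4466] moved [ 0.0018 -0.0044 -0.0008] t 3.3
gauge [(0.78, [258, 113], 1219)]
valve [(0.78, [66, 129], 1429), (0.34, [451, 109], 461)]
large_coupling [(0.61, [371, 120], 763)]
small_coupling [(0.82, [450, 112], 465), (0.3, [157, 109], 849)]
vial [(0.7, [157, 113], 827)]
long_tray [(0.89, [105, 10], 3568)]
short_tray [(0.8, [381, 11], 2891), (0.26, [449, 112], 501)]
gauge [ 0.631  -0.0132 -0.9195  0.9547]
valve [ 0.6486 -0.2775  0.5535  0.9037]
large_coupling [0.632  0.1398 0.585  0.9075]
small_coupling [0.6186 0.2551 0.6939 0.8934]
vial [ 0.6238 -0.1406 -0.2101  0.9505]
long_tray none
short_tray [0.4572 0.1655 0.2644 0.9848]
```

View pics/w1_f.png

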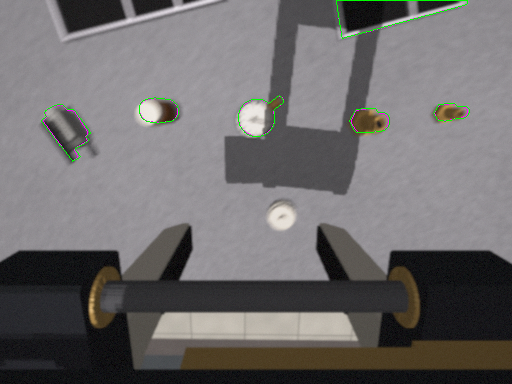

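```bash
python3 w.py w2 gauge valve large_coupling small_coupling vial long_tray; python3 wf.py w2
python3 - <<'E'
import cv2,numpy as np
im=cv2.imread('pics/w2.png'); a=cv2.resize(im[85:180,20:120],None,fx=5,fy=5,interpolation=cv2.INTER_CUBIC)
t=cv2.imread('pics/top0.png')[160:205,325:375]; b=cv2.resize(t,(500,475),interpolation=cv2.INTER_CUBIC)
cv2.imwrite('pics/z1.png',np.hstack([cv2.resize(a,(400,400)),cv2.resize(b,(400,400))]))
E
```

```text
cam [ 0.6193 -0.0151  0.4469] moved [ 0.     -0.      0.0001] t 3.7
gauge [(0.98, [258, 113], 1157)]
valve [(0.85, [65, 129], 1403), (0.42, [105, 12], 3618)]
large_coupling [(0.96, [369, 120], 772), (0.71, [157, 113], 806)]
small_coupling [(0.74, [446, 112], 458)]
vial [(0.62, [155, 112], 806)]
long_tray [(0.86, [108, 11], 3673)]
gauge [ 0.63   -0.013  -0.9483  0.914 ]
valve [ 0.6486 -0.278   0.5795  0.888 ]
large_coupling [0.6331 0.1393 0.5067 0.905 ]
small_coupling [0.6189 0.2551 0.614  0.8802]
vial [ 0.6237 -0.1399  0.3349  0.9228]
long_tray none
```

View pics/z1.png

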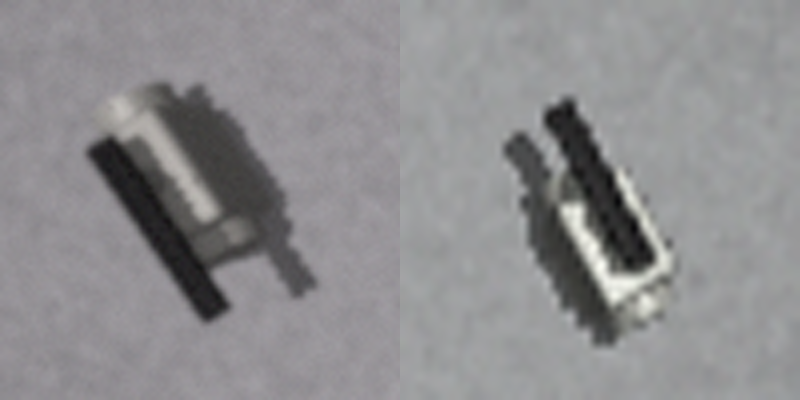

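```bash
python3 p.py .55 -.1 .25 0.655 5
```

```text
t 4.00 pos [ 0.6948 -0.0139  0.2708] yaw 1.588 tilt(deg) 0.22 F [0.6 0.2 0.6] open 0.0741 q5 -1.68 q0 -0.10
total turn [-0.2  53.48  0.1 ] world shift mm [-144.8  -86.1  -20.8] yaw target 0.655
[-0.0293, 0.004, -0.0167] [-0.04, 10.7, 0.02]
[-0.0257, 0.0041, -0.0219] [-0.04, 10.7, 0.02]
[-0.0212, 0.0041, -0.0262] [-0.04, 10.7, 0.02]
[-0.0159, 0.0041, -0.0297] [-0.04, 10.7, 0.02]
[-0.0101, 0.0041, -0.0321] [-0.04, 10.7, 0.02]
```

```bash
python3 p.py .63 -.013 .12 0.64 10
```

```text
t 4.00 pos [ 0.6948 -0.0139  0.2708] yaw 1.588 tilt(deg) 0.22 F [0.6 0.2 0.6] open 0.0741 q5 -1.68 q0 -0.10
total turn [-0.2  54.34  0.1 ] world shift mm [ -64.8    0.9 -150.8] yaw target 0.640
[-0.0065, 0.0151, 0.0002] [-0.02, 5.43, 0.01]
[-0.0065, 0.0151, -0.0004] [-0.02, 5.43, 0.01]
[-0.0064, 0.0151, -0.0011] [-0.02, 5.43, 0.01]
[-0.0063, 0.0151, -0.0017] [-0.02, 5.43, 0.01]
[-0.0061, 0.0151, -0.0022] [-0.02, 5.43, 0.01]
[-0.0059, 0.0151, -0.0028] [-0.02, 5.43, 0.01]
[-0.0056, 0.0151, -0.0033] [-0.02, 5.43, 0.01]
[-0.0052, 0.0151, -0.0038] [-0.02, 5.43, 0.01]
[-0.0048, 0.0151, -0.0043] [-0.02, 5.43, 0.01]
[-0.0044, 0.0151, -0.0048] [-0.02, 5.43, 0.01]
```

Emit:
{"api": "carry_out", "payload": {
  "motion": [-0.0065, 0.015, 0, 0, 5.4, 0, 0.6, -0.0065, 0.015, 0, 0, 5.4, 0, 0.6, -0.0065, 0.015, -0.001, 0, 5.4, 0, 0.6, -0.006, 0.015, -0.0015, 0, 5.4, 0, 0.6, -0.006, 0.015, -0.002, 0, 5.4, 0, 0.6]
}}

```text
t: 4.5
tool_pos: [0.6644, -0.0126, 0.197]
orientation: [-1.535, 0.361, -0.375]
force: [0.6, -0.6, -0.3]
opening: 0.0739
```

Emit:
{"api": "carry_out", "payload": {
  "motion": [-0.006, 0.015, -0.003, 0, 5.4, 0, 0.6, -0.0055, 0.015, -0.003, 0, 5.4, 0, 0.6, -0.005, 0.015, -0.004, 0, 5.4, 0, 0.6, -0.005, 0.015, -0.004, 0, 5.4, 0, 0.6, 0, 0, 0, 0, 0, 0, 0.6]
}}

```text
t: 5.0
tool_pos: [0.6358, -0.0111, 0.132]
orientation: [-1.459, 0.671, -0.679]
force: [0.5, 0.3, -0.8]
opening: 0.0746
```

```bash
python3 p.py .63 -.013 .07 0.64 5
```

```text
t 5.00 pos [ 0.6358 -0.0111  0.132 ] yaw 0.706 tilt(deg) 0.38 F [ 0.5  0.3 -0.8] open 0.0746 q5 -0.81 q0 -0.10
total turn [-0.35  3.8   0.14] world shift mm [ -5.8  -1.9 -62. ] yaw target 0.640
[-0.0005, 0.0124, -0.0012] [-0.07, 0.76, 0.03]
[-0.0005, 0.0124, -0.0012] [-0.07, 0.76, 0.03]
[-0.0005, 0.0124, -0.0012] [-0.07, 0.76, 0.03]
[-0.0004, 0.0124, -0.0012] [-0.07, 0.76, 0.03]
[-0.0004, 0.0124, -0.0012] [-0.07, 0.76, 0.03]
```

Emit:
{"api": "carry_out", "payload": {
  "motion": [-0.0005, 0.012, -0.001, -0.1, 0.9, 0, 0.6, -0.0005, 0.012, -0.001, -0.1, 0.9, 0, 0.6, -0.0005, 0.012, -0.001, -0.1, 0.9, 0, 0.6, -0.0005, 0.012, -0.001, 0, 0.9, 0, 0.6, 0, 0, 0, 0, 0, 0, 0.6]
}}

```text
t: 5.5
tool_pos: [0.6332, -0.0123, 0.082]
orientation: [-1.447, 0.718, -0.726]
force: [-1.7, -0.8, -0.6]
opening: 0.0744
```

```bash
python3 p.py .63 -.013 .029 0.64 5
python3 - <<'E'
from plant import imaging
from h import *
cm=imaging.camera_model('wrist'); im=imaging.read_camera('wrist')
r=cv2.resize(render('gauge',.63,-.013,-.93,cm),(512,384),interpolation=cv2.INTER_AREA)
cs,_=cv2.findContours(r,0,2); cv2.drawContours(im,cs,-1,(0,255,0),1)
cv2.imwrite('pics/g1.png',im)
cv2.imwrite('pics/g1s.png',cv2.resize(imaging.read_camera('scene')[120:280,120:370],None,fx=3,fy=3))
E
```

```text
t 5.50 pos [ 0.6332 -0.0123  0.082 ] yaw 0.645 tilt(deg) 0.30 F [-1.7 -0.8 -0.6] open 0.0744 q5 -0.74 q0 -0.10
total turn [-0.15  0.31  0.26] world shift mm [ -3.2  -0.7 -53. ] yaw target 0.640
[-0.0003, 0.0106, -0.0006] [-0.03, 0.06, 0.05]
[-0.0003, 0.0106, -0.0006] [-0.03, 0.06, 0.05]
[-0.0003, 0.0106, -0.0006] [-0.03, 0.06, 0.05]
[-0.0003, 0.0106, -0.0006] [-0.03, 0.06, 0.05]
[-0.0003, 0.0106, -0.0006] [-0.03, 0.06, 0.05]
```

View pics/g1.png

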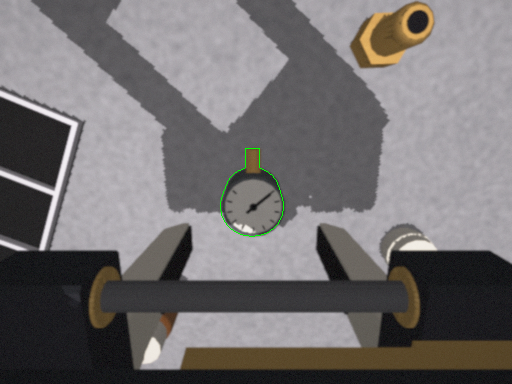

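View pics/g1s.png

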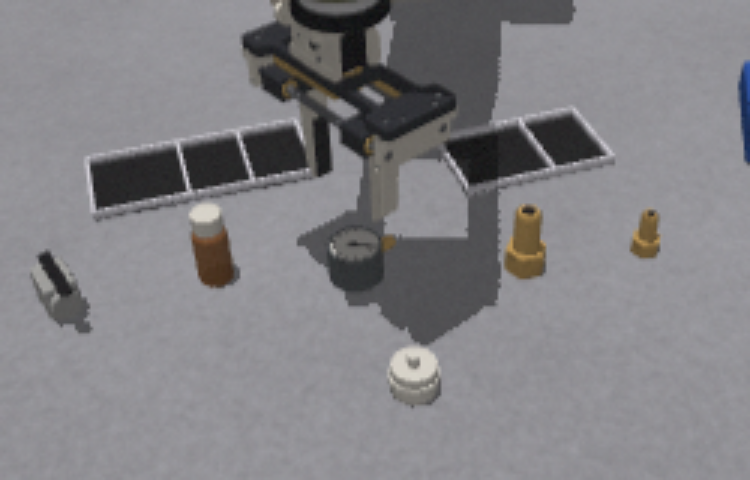

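Emit:
{"api": "carry_out", "payload": {
  "motion": [-0.0005, 0.012, -0.0006, 0, 0, 0, 0.6, -0.0005, 0.012, -0.0006, 0, 0, 0, 0.6, -0.0003, 0.011, -0.0006, 0, 0, 0, 0.6, -0.0003, 0.01, -0.0006, 0, 0, 0, 0.6, 0, 0.005, 0, 0, 0, 0, 0.6]
}}

```text
t: 6.1
tool_pos: [0.6335, -0.0129, 0.0322]
orientation: [-1.445, 0.711, -0.73]
force: [-0.5, 0.3, -0.3]
opening: 0.0743
```

```bash
python3 p.py .63 -.013 .029 0.64 3
```

```text
t 6.10 pos [ 0.6335 -0.0129  0.0322] yaw 0.647 tilt(deg) 0.66 F [-0.5  0.3 -0.3] open 0.0743 q5 -0.75 q0 -0.10
total turn [-0.43  0.4   0.51] world shift mm [-3.5 -0.1 -3.2] yaw target 0.640
[-0.0007, 0.001, -0.001] [-0.14, 0.13, 0.17]
[-0.0007, 0.001, -0.001] [-0.14, 0.13, 0.17]
[-0.0007, 0.0011, -0.001] [-0.14, 0.13, 0.17]
```

Emit:
{"api": "carry_out", "payload": {
  "motion": [-0.0007, 0.001, -0.001, -0.2, 0.2, 0.2, 0.6, -0.0007, 0.001, -0.001, -0.2, 0.2, 0.2, 0.6, -0.0007, 0, -0.001, 0, 0, 0.1, 0.6, 0, 0, 0, 0, 0, 0, 0.3, 0, 0, 0, 0, 0, 0, 0.2]
}}

```text
t: 6.6
tool_pos: [0.6292, -0.013, 0.0294]
orientation: [-1.446, 0.728, -0.725]
force: [-0.8, 0.4, 0.5]
opening: 0.0624
```

Emit:
{"api": "carry_out", "payload": {
  "motion": [0, 0, 0, 0, 0, 0, -0.2, 0, 0, 0, 0, 0, 0, -0.2, 0, 0, 0, 0, 0, 0, -0.2, 0, 0, 0, 0, 0, 0, -0.2, 0, 0, 0, 0, 0, 0, -0.2],
  "squeeze": 25
}}

```text
t: 7.1
tool_pos: [0.6301, -0.0131, 0.0306]
orientation: [-1.445, 0.726, -0.727]
force: [-0.6, -0.2, 0.3]
opening: 0.0376
```

```bash
python3 p.py .63 -.013 .10 0.64 5
```

```text
t 7.10 pos [ 0.6301 -0.0131  0.0306] yaw 0.639 tilt(deg) 0.04 F [-0.6 -0.2  0.3] open 0.0376 q5 -0.74 q0 -0.10
total turn [-0.04 -0.04  0.  ] world shift mm [-0.1  0.1 69.4] yaw target 0.640
[-0.0, -0.0139, 0.0] [-0.01, -0.01, 0.0]
[-0.0, -0.0139, 0.0] [-0.01, -0.01, 0.0]
[-0.0, -0.0139, -0.0] [-0.01, -0.01, 0.0]
[-0.0, -0.0139, -0.0] [-0.01, -0.01, 0.0]
[-0.0, -0.0139, -0.0] [-0.01, -0.01, 0.0]
```

Run:
```python
from plant import imaging
from h import *
cm=imaging.camera_model('wrist'); im=imaging.read_camera('wrist')
cv2.imwrite('pics/g2.png',im)
cv2.imwrite('pics/g2s.png',cv2.resize(imaging.read_camera('scene')[120:280,120:370],None,fx=3,fy=3))
```

```text
(no output)
```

View pics/g2.png

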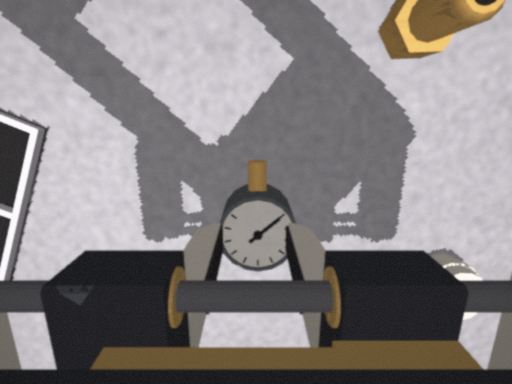

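View pics/g2s.png

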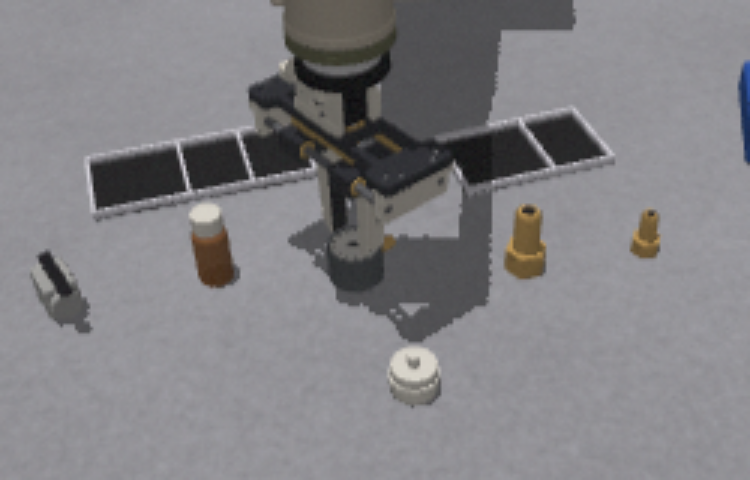

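Run:
```python
from plant import imaging,robot
from h import *
s=robot.read_state();p=s['tool_pos'];M=R.from_rotvec(s['orientation']).as_matrix()
for cam in('wrist','scene'):
    cm=imaging.camera_model(cam); im=cv2.imread('pics/g2.png') if cam=='wrist' else imaging.read_camera('scene')
    sc=1 if cam=='wrist' else 4
    if sc==4: im=cv2.resize(im[150:240,190:300],None,fx=7,fy=7,interpolation=cv2.INTER_CUBIC)
    f=(lambda q:q) if cam=='wrist' else (lambda q:(q-[190,150]+.5)*7-.5)
    o=s['opening']/2
    for x in(-.0075,.0075):
      for z in(-o,o):
        a,b=f(proj(np.array([p+M@[x,.019,z],p+M@[x,-.02,z]]),cm))
        cv2.line(im,tuple(int(v) for v in a),tuple(int(v) for v in b),(0,0,255),1)
    for zz in(0,.036):
        a=np.linspace(0,6.3,60); P=np.c_[.63+.025*np.cos(a),-.013+.025*np.sin(a),0*a+zz]
        cv2.polylines(im,[np.int32(f(proj(P,cm)))],True,(0,255,0),1)
    cv2.imwrite('pics/d_%s.png'%cam,im)
```

```text
(no output)
```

View pics/d_wrist.png

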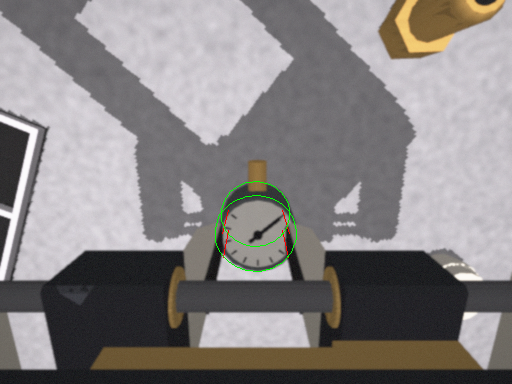

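View pics/d_scene.png

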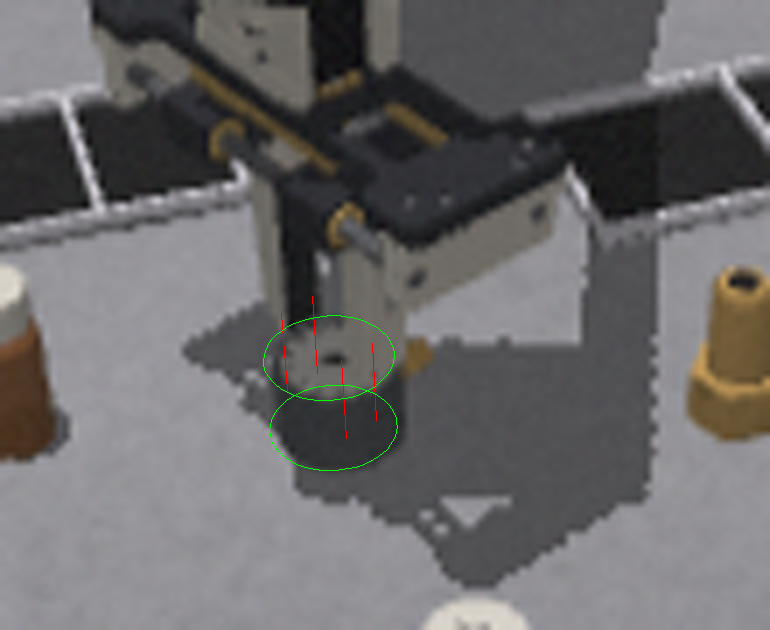

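Run:
```python
import cv2
a=cv2.imread('pics/g2.png')[150:310,170:350]
cv2.imwrite('pics/z2.png',cv2.resize(a,(675,600),interpolation=cv2.INTER_CUBIC))
```

```text
(no output)
```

View pics/z2.png

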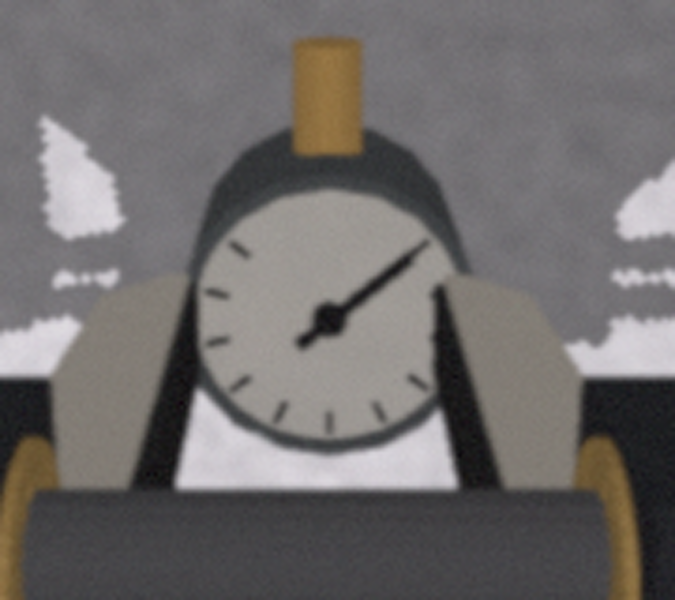

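Emit:
{"api": "carry_out", "payload": {
  "motion": [0, 0, 0, 0, 0, 0, -0.25, 0, 0, 0, 0, 0, 0, -0.25, 0, 0, 0, 0, 0, 0, -0.3, 0, 0, 0, 0, 0, 0, -0.3, 0, 0, 0, 0, 0, 0, -0.3],
  "squeeze": 10
}}

```text
t: 7.75
tool_pos: [0.63, -0.0131, 0.0304]
orientation: [-1.445, 0.727, -0.727]
force: [-0.3, -0.3, -0.0]
opening: 0.0322
```

```bash
python3 - <<'E'
from plant import imaging
import cv2
a=imaging.read_camera('wrist')[150:310,170:350]
cv2.imwrite('pics/z3.png',cv2.resize(a,(675,600),interpolation=cv2.INTER_CUBIC))
E
python3 p.py
```

```text
t 7.80 pos [ 0.63   -0.0131  0.0304] yaw 0.639 tilt(deg) 0.03 F [-0.6  0.4  0. ] open 0.0325 q5 -0.74 q0 -0.10
```

View pics/z3.png

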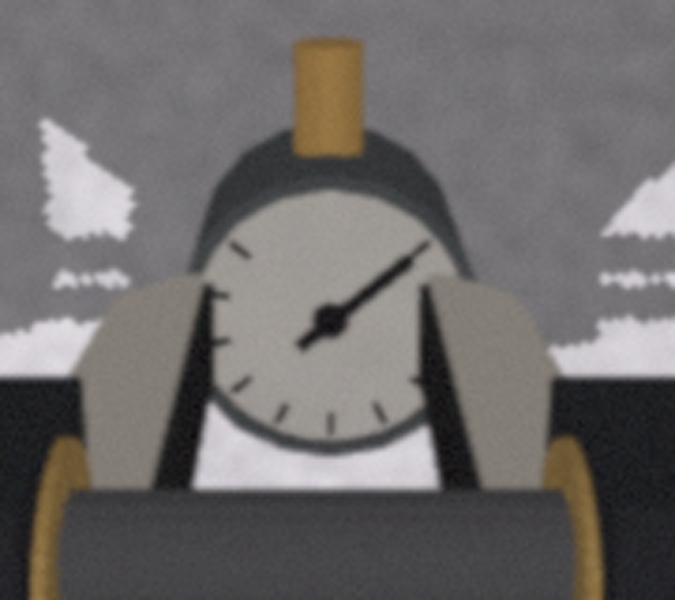

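Run:
```python
from plant import imaging,robot
from h import *
print(robot.tips_ahead, [a for a in dir(robot) if a[0]!='_'])
s=robot.read_state(); print(s['q'],s['tool_pos'],s['orientation'],s['joint_torque'])
cm=imaging.camera_model('scene')
print(imaging.camera_model('wrist'))
def tips(p,o,op):
    M=R.from_rotvec(o).as_matrix()
    return proj(np.array([p+M@[x,.019,z] for x in(-.0075,.0075) for z in(-op/2,op/2)]),cm)
im=cv2.imread('pics/g1s.png')
for a in (tips(np.array([.6332,-.0123,.082]),[-1.447,.718,-.726],.0744)-[120,120]+.5)*3: cv2.circle(im,tuple(int(v) for v in a),3,(0,0,255),-1)
a0=im[90:330,220:500]
im=cv2.imread('pics/g2s.png')
for a in (tips(np.array([.6301,-.0131,.0306]),[-1.445,.726,-.727],.0376)-[120,120]+.5)*3: cv2.circle(im,tuple(int(v) for v in a),3,(0,0,255),-1)
cv2.imwrite('pics/z4.png',cv2.resize(np.hstack([a0,im[90:330,220:500]]),(800,343)))
```

```text
0.019 ['IKError', 'close_job', 'read_state', 'tips_ahead']
[-1.02354936e-01  3.54784137e-01  1.56200958e+00  4.51136580e-04
  1.22450352e+00 -7.41854407e-01] [ 0.63001032 -0.01307585  0.03042924] [-1.44532608  0.72652259 -0.72672539] [ 8.99535917e-04 -6.27608871e+01 -4.46866786e+01  4.76050051e-02
  6.25493308e-02  5.83472138e-05]
{'K': array([[299.85774455,   0.        , 253.9002683 ],
       [  0.        , 299.85774455, 192.34835029],
       [  0.        ,   0.        ,   1.        ]]), 'position': array([0.58493846, 0.045658  , 0.20662372]), 'orientation': array([2.73836968, 0.90806781, 0.12120144])}
```

View pics/z4.png

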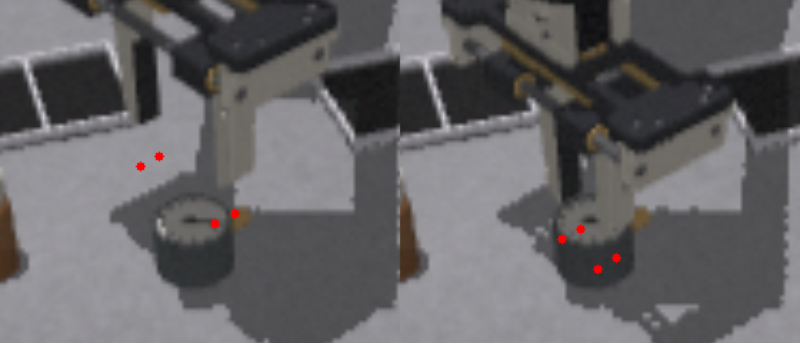

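```bash
python3 w.py w3 gauge large_coupling
python3 - <<'E'
from h import *
import pickle
cm,out=pickle.load(open('wm_w3.pkl','rb'))
m=out['gauge'][0][2]
for dz in(-.01,0,.005,.01,.015,.02,.025,.03):
    c=dict(cm); c['position']=np.array(cm['position'])+[0,0,dz]
    r=fit('gauge',[(m,c)],.63,-.013,[-.93]); print(dz,np.round(r,4))
im=cv2.imread('pics/w3.png'); cs,_=cv2.findContours(m.astype(np.uint8),0,2); cv2.drawContours(im,cs,-1,(255,0,255),1)
rr=cv2.resize(render('gauge',.63,-.013,-.93,cm),(512,384),interpolation=cv2.INTER_AREA)
cs,_=cv2.findContours(rr,0,2); cv2.drawContours(im,cs,-1,(0,255,0),1)
cv2.imwrite('pics/w3_f.png',im)
E
```

```text
cam [0.5849 0.0457 0.2066] moved [ 0. -0.  0.] t 7.85
gauge [(0.94, [256, 219], 5177)]
large_coupling [(0.6, [426, 24], 5004)]
-0.01 [ 0.6294 -0.0111 -0.9395  0.7599]
0 [ 0.6307 -0.0126 -0.9333  0.8442]
0.005 [ 0.6318 -0.0139 -0.9339  0.8534]
0.01 [ 0.6324 -0.0148 -0.9409  0.8399]
0.015 [ 0.633  -0.0155 -0.9375  0.8247]
0.02 [ 0.6338 -0.0162 -0.9286  0.8081]
0.025 [ 0.6342 -0.0176 -0.9487  0.7904]
0.03 [ 0.6348 -0.0184 -0.9479  0.7723]
```

View pics/w3_f.png

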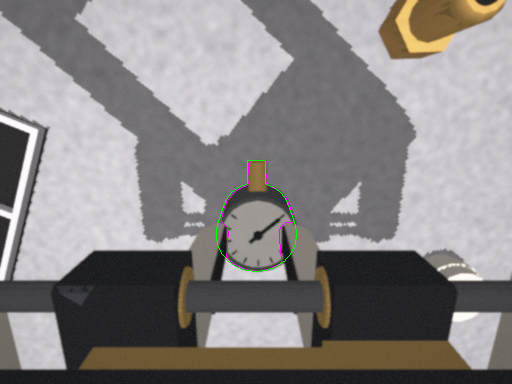

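Run:
```python
from h import *
from plant import robot
import pickle
cm,out=pickle.load(open('wm_w3.pkl','rb'))
s=robot.read_state(); p=s['tool_pos'];M=R.from_rotvec(s['orientation']).as_matrix()
Rc=R.from_rotvec(cm['orientation']).as_matrix()
print('optical axis in tool',np.round(M.T@Rc[:,2],3),'cam pos in tool',np.round(M.T@(cm['position']-p),4))
for dep in(.16,.168,.175):
  for px in((225.5,226),(283,226)):
    d=Rc@np.linalg.inv(cm['K'])@np.array([*px,1]); print(dep,np.round(M.T@(np.array(cm['position'])+d*dep-p),4))
```

```text
optical axis in tool [ 0.264  0.964 -0.001] cam pos in tool [-0.074  -0.1762 -0.001 ]
0.16 [-0.0144 -0.0267 -0.0163]
0.16 [-0.0144 -0.0266  0.0144]
0.168 [-0.0114 -0.0192 -0.0171]
0.168 [-0.0114 -0.0192  0.0151]
0.175 [-0.0088 -0.0127 -0.0177]
0.175 [-0.0088 -0.0126  0.0158]
```

Emit:
{"api": "carry_out", "payload": {
  "motion": [0, -0.004, 0, 0, 0, 0, 0.6, 0, 0, 0, 0, 0, 0, 0.6, 0, 0, 0, 0, 0, 0, 0.6, 0, 0, 0, 0, 0, 0, 0.6, 0, 0, 0, 0, 0, 0, 0.6]
}}

```text
t: 8.45
tool_pos: [0.6302, -0.0131, 0.035]
orientation: [-1.445, 0.726, -0.727]
force: [0.5, -0.1, 0.8]
opening: 0.0675
```

Run:
```python
from plant import imaging,robot
from h import *
s=robot.read_state(); p=s['tool_pos'];M=R.from_rotvec(s['orientation']).as_matrix(); o=s['opening']/2; print(p,2*o)
rows=[]
for cam,cr,k in(('wrist',(160,300,110,390),1),('scene',(150,230,200,290),1)):
    cm=imaging.camera_model(cam); im=imaging.read_camera(cam)
    a,b,c,d=cr; f=400/(d-c); im=cv2.resize(im[a:b,c:d],(400,int((b-a)*f)),interpolation=cv2.INTER_CUBIC)
    for y,col in((-.005,(0,0,255)),(-.01,(0,255,0)),(-.015,(255,0,0))):
        for zs in(-1,1):
            P=np.array([p+M@[x,y,zs*z] for x,z in((-.0075,o),(.0075,o),(.0075,o+.0175),(-.0075,o+.0175))])
            uv=(proj(P,cm)-[c,a]+.5)*f-.5
            cv2.polylines(im,[np.int32(np.round(uv))],True,col,1)
    rows.append(cv2.resize(im,(400,300)) if 0 else im)
h=max(r.shape[0] for r in rows)
rows=[cv2.copyMakeBorder(r,0,h-r.shape[0],0,0,cv2.BORDER_CONSTANT) for r in rows]
cv2.imwrite('pics/z5.png',np.hstack(rows))
```

```text
[ 0.63017085 -0.01308268  0.03503444] 0.06753129028607593
```

View pics/z5.png

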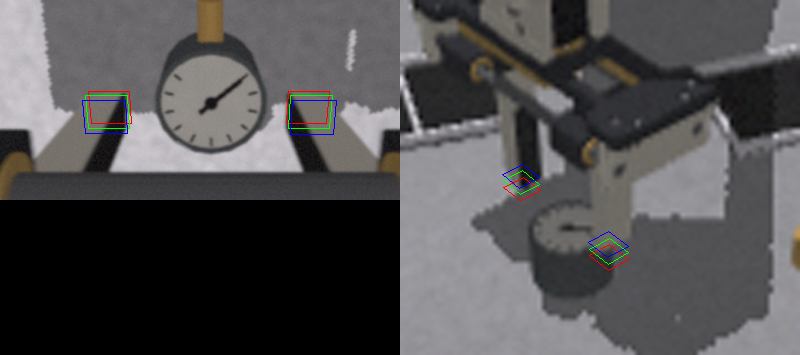

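Emit:
{"api": "carry_out", "payload": {
  "motion": [0, 0.008, 0, 0, 0, 0, 0.6, 0, 0.008, 0, 0, 0, 0, 0.6, 0, 0.008, 0, 0, 0, 0, 0.6, 0, 0.007, 0, 0, 0, 0, 0.6, 0, 0.004, 0, 0, 0, 0, 0.6]
}}

```text
t: 9.05
tool_pos: [0.6298, -0.0131, -0.0034]
orientation: [-1.445, 0.727, -0.727]
force: [0.0, 0.0, 0.3]
opening: 0.0744
```

```bash
python3 p.py .63 -.013 -.002 .64 3
python3 - <<'E'
from plant import imaging
import cv2
cv2.imwrite('pics/g3s.png',cv2.resize(imaging.read_camera('scene')[140:240,180:310],(780,600),interpolation=cv2.INTER_CUBIC))
E
```

```text
t 9.05 pos [ 0.6298 -0.0131 -0.0034] yaw 0.639 tilt(deg) 0.02 F [0.  0.  0.3] open 0.0744 q5 -0.74 q0 -0.10
total turn [-0.02 -0.04 -0.01] world shift mm [0.2 0.1 1.4] yaw target 0.640
[0.0, -0.0005, 0.0001] [-0.01, -0.01, -0.0]
[0.0, -0.0005, 0.0001] [-0.01, -0.01, -0.0]
[0.0, -0.0005, 0.0001] [-0.01, -0.01, -0.0]
```

View pics/g3s.png

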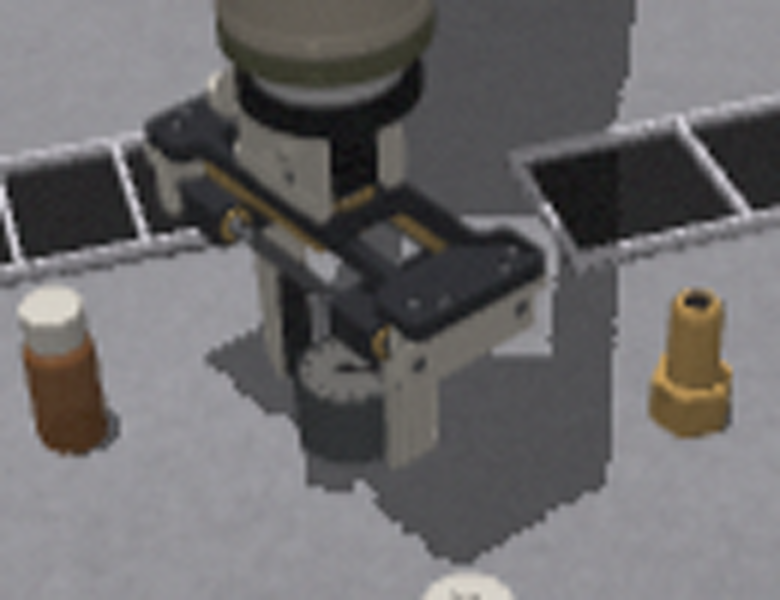

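Emit:
{"api": "carry_out", "payload": {
  "motion": [0, -0.002, 0, 0, 0, 0, 0.3, 0, -0.001, 0, 0, 0, 0, 0.1, 0, 0, 0, 0, 0, 0, -0.1, 0, 0, 0, 0, 0, 0, -0.2, 0, 0, 0, 0, 0, 0, -0.2],
  "squeeze": 25
}}

```text
t: 9.6
tool_pos: [0.6296, -0.013, -0.0006]
orientation: [-1.446, 0.727, -0.726]
force: [-0.4, 0.6, -2.1]
opening: 0.0496
```

Emit:
{"api": "carry_out", "payload": {
  "motion": [0, 0, 0, 0, 0, 0, -0.2, 0, 0, 0, 0, 0, 0, -0.2, 0, 0, 0, 0, 0, 0, -0.2, 0, 0, 0, 0, 0, 0, -0.2, 0, 0, 0, 0, 0, 0, -0.2]
}}

```text
t: 10.1
tool_pos: [0.6292, -0.013, -0.0009]
orientation: [-1.446, 0.728, -0.726]
force: [0.1, -1.1, -1.0]
opening: 0.0496
```

```bash
python3 p.py .63 -.013 .07 .64 5
```

```text
t 10.10 pos [ 0.6292 -0.013  -0.0009] yaw 0.639 tilt(deg) 0.08 F [ 0.1 -1.1 -1. ] open 0.0496 q5 -0.74 q0 -0.10
total turn [ 0.04 -0.04 -0.06] world shift mm [ 0.8 -0.  70.9] yaw target 0.640
[0.0001, -0.0142, 0.0001] [0.01, -0.01, -0.01]
[0.0001, -0.0142, 0.0001] [0.01, -0.01, -0.01]
[0.0001, -0.0142, 0.0001] [0.01, -0.01, -0.01]
[0.0001, -0.0142, 0.0001] [0.01, -0.01, -0.01]
[0.0001, -0.0142, 0.0001] [0.01, -0.01, -0.01]
```

Emit:
{"api": "carry_out", "payload": {
  "motion": [0, -0.01, 0, 0, 0, 0, -0.2, 0, -0.02, 0, 0, 0, 0, -0.2, 0, -0.025, 0, 0, 0, 0, -0.2, 0, -0.025, 0, 0, 0, 0, -0.2, 0, -0.015, 0, 0, 0, 0, -0.2]
}}

```text
t: 10.6
tool_pos: [0.6265, -0.0128, 0.0958]
orientation: [-1.448, 0.733, -0.721]
force: [-0.2, -0.4, -2.3]
opening: 0.0497
```

```bash
python3 p.py .479 -.235 .10 .64 10
```

```text
t 10.60 pos [ 0.6265 -0.0128  0.0958] yaw 0.639 tilt(deg) 0.46 F [-0.2 -0.4 -2.3] open 0.0497 q5 -0.74 q0 -0.10
total turn [ 0.33 -0.04 -0.33] world shift mm [-147.5 -222.2    4.2] yaw target 0.640
[0.009, -0.0003, -0.0251] [0.03, -0.0, -0.03]
[0.009, -0.0003, -0.0251] [0.03, -0.0, -0.03]
[0.009, -0.0003, -0.0251] [0.03, -0.0, -0.03]
[0.009, -0.0004, -0.0251] [0.03, -0.0, -0.03]
[0.009, -0.0004, -0.0251] [0.03, -0.0, -0.03]
[0.009, -0.0004, -0.0251] [0.03, -0.0, -0.03]
[0.009, -0.0004, -0.0251] [0.03, -0.0, -0.03]
[0.009, -0.0004, -0.0251] [0.03, -0.0, -0.03]
[0.009, -0.0004, -0.0251] [0.03, -0.0, -0.03]
[0.009, -0.0004, -0.0251] [0.03, -0.0, -0.03]
```

Emit:
{"api": "carry_out", "payload": {
  "motion": [0.006, 0, -0.015, 0.1, 0, -0.1, -0.2, 0.009, 0, -0.025, 0.1, 0, -0.1, -0.2, 0.009, 0, -0.025, 0.1, 0, -0.1, -0.2, 0.009, 0, -0.025, 0, 0, 0, -0.2, 0.009, 0, -0.025, 0, 0, 0, -0.2]
}}

```text
t: 11.1
tool_pos: [0.5577, -0.1184, 0.0972]
orientation: [-1.446, 0.719, -0.726]
force: [-1.0, 0.0, -1.6]
opening: 0.0495
```

Emit:
{"api": "carry_out", "payload": {
  "motion": [0.009, 0, -0.025, 0, 0, 0, -0.2, 0.009, 0, -0.025, 0, 0, 0, -0.2, 0.009, 0, -0.025, 0, 0, 0, -0.2, 0.008, 0, -0.022, 0, 0, 0, -0.2, 0.004, 0, -0.01, 0, 0, 0, -0.2]
}}

```text
t: 11.6
tool_pos: [0.4846, -0.2207, 0.0913]
orientation: [-1.448, 0.728, -0.723]
force: [-0.4, -0.5, -2.7]
opening: 0.0494
```

```bash
python3 p.py .479 -.235 .012 .64 8; python3 w.py w4 long_tray gauge
python3 - <<'E'
from h import *
import pickle
cm,out=pickle.load(open('wm_w4.pkl','rb'))
im=cv2.imread('pics/w4.png')
c,s=np.cos(.238),np.sin(.238);M=np.array([[c,-s,0],[s,c,0],[0,0,1]])
for yc,L in((-.064,.09),(.015,.06),(.079,.06)):
    P=np.array([[x,yc+y,.01] for x,y in((-.045,-L/2),(.045,-L/2),(.045,L/2),(-.045,L/2))])@M.T+[.4594,-.167,0]
    cv2.polylines(im,[np.int32(proj(P,cm))],True,(0,255,0),1)
cv2.imwrite('pics/w4_f.png',im)
E
```

```text
t 11.60 pos [ 0.4846 -0.2207  0.0913] yaw 0.641 tilt(deg) 0.19 F [-0.4 -0.5 -2.7] open 0.0494 q5 -1.16 q0 -0.52
total turn [ 0.15  0.08 -0.13] world shift mm [ -5.6 -14.3 -79.3] yaw target 0.640
[0.001, 0.0099, -0.0016] [0.02, 0.01, -0.02]
[0.001, 0.0099, -0.0016] [0.02, 0.01, -0.02]
[0.001, 0.0099, -0.0016] [0.02, 0.01, -0.02]
[0.001, 0.0099, -0.0016] [0.02, 0.01, -0.02]
[0.001, 0.0099, -0.0016] [0.02, 0.01, -0.02]
[0.001, 0.0099, -0.0016] [0.02, 0.01, -0.02]
[0.001, 0.0099, -0.0016] [0.02, 0.01, -0.02]
[0.001, 0.0099, -0.0016] [0.02, 0.01, -0.02]
cam [ 0.4402 -0.162   0.2677] moved [-0.0003 -0.0006 -0.0001] t 11.65
long_tray [(0.65, [278, 100], 26360)]
gauge [(0.96, [255, 242], 7267)]
```

View pics/w4_f.png

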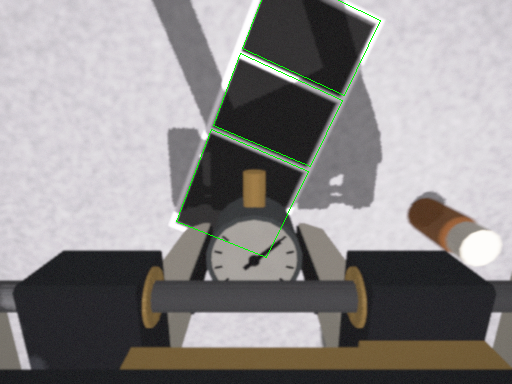

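Emit:
{"api": "carry_out", "payload": {
  "motion": [0.002, 0.004, -0.003, 0, 0, 0, -0.2, 0.002, 0.01, -0.003, 0, 0, 0, -0.2, 0.002, 0.013, -0.003, 0, 0, 0, -0.2, 0.001, 0.013, -0.002, 0, 0, 0, -0.2, 0.001, 0.013, -0.001, 0, 0, 0, -0.2]
}}

```text
t: 12.25
tool_pos: [0.484, -0.2312, 0.0358]
orientation: [-1.447, 0.721, -0.722]
force: [-0.3, -0.0, -2.8]
opening: 0.0499
```

Emit:
{"api": "carry_out", "payload": {
  "motion": [0, 0.01, 0, 0, 0, 0, -0.2, 0, 0.006, 0, 0, 0, 0, -0.2, 0, 0, 0, 0, 0, 0, -0.2, 0, 0, 0, 0, 0, 0, -0.2, 0, 0, 0, 0, 0, 0, -0.2]
}}

```text
t: 12.75
tool_pos: [0.4817, -0.2295, 0.0143]
orientation: [-1.446, 0.726, -0.717]
force: [0.5, -0.2, -1.7]
opening: 0.0493
```

```bash
python3 p.py .479 -.235 .003 .64 5
```

```text
t 12.75 pos [ 0.4817 -0.2295  0.0143] yaw 0.646 tilt(deg) 0.34 F [ 0.5 -0.2 -1.7] open 0.0493 q5 -1.19 q0 -0.54
total turn [ 0.09  0.34 -0.33] world shift mm [ -2.7  -5.5 -11.3] yaw target 0.640
[0.0006, 0.0022, -0.0011] [0.02, 0.07, -0.07]
[0.0006, 0.0022, -0.0011] [0.02, 0.07, -0.07]
[0.0006, 0.0023, -0.0011] [0.02, 0.07, -0.07]
[0.0006, 0.0023, -0.0011] [0.02, 0.07, -0.07]
[0.0006, 0.0023, -0.0011] [0.02, 0.07, -0.07]
```

Emit:
{"api": "carry_out", "payload": {
  "motion": [0.001, 0.002, -0.002, 0, 0.2, -0.1, -0.2, 0.001, 0.002, -0.002, 0, 0.1, -0.1, -0.2, 0.001, 0.003, -0.001, 0.1, 0, -0.1, -0.2, 0, 0.001, 0, 0, 0, 0, -0.2, 0, 0, 0, 0, 0, 0, -0.2]
}}

```text
t: 13.25
tool_pos: [0.4807, -0.2364, 0.0077]
orientation: [-1.446, 0.723, -0.729]
force: [0.2, -0.3, -2.5]
opening: 0.0498
```

```bash
python3 p.py .479 -.235 .0025 .64 3
```

```text
t 13.25 pos [ 0.4807 -0.2364  0.0077] yaw 0.640 tilt(deg) 0.23 F [ 0.2 -0.3 -2.5] open 0.0498 q5 -1.19 q0 -0.55
total turn [-0.1   0.01  0.21] world shift mm [-1.7  1.4 -5.2] yaw target 0.640
[-0.0007, 0.0017, -0.0002] [-0.03, 0.0, 0.07]
[-0.0007, 0.0017, -0.0002] [-0.03, 0.0, 0.07]
[-0.0007, 0.0017, -0.0002] [-0.03, 0.0, 0.07]
```

Emit:
{"api": "carry_out", "payload": {
  "motion": [0, 0.002, 0, 0, 0, 0.1, -0.2, 0, 0.0015, 0, 0, 0, 0.1, -0.2, 0, 0.001, 0, 0, 0, 0, -0.2, 0, 0.0005, 0, 0, 0, 0, -0.2, 0, 0, 0, 0, 0, 0, -0.2]
}}

```text
t: 13.75
tool_pos: [0.4808, -0.2364, 0.0022]
orientation: [-1.444, 0.725, -0.726]
force: [-0.2, 0.7, -1.2]
opening: 0.0494
```

```bash
python3 p.py .479 -.235 .0025 .64 3
```

```text
t 13.75 pos [ 0.4808 -0.2364  0.0022] yaw 0.640 tilt(deg) 0.10 F [-0.2  0.7 -1.2] open 0.0494 q5 -1.19 q0 -0.55
total turn [-0.1   0.01 -0.02] world shift mm [-1.8  1.4  0.3] yaw target 0.640
[-0.0007, -0.0001, -0.0002] [-0.03, 0.0, -0.01]
[-0.0007, -0.0001, -0.0002] [-0.03, 0.0, -0.01]
[-0.0007, -0.0001, -0.0002] [-0.03, 0.0, -0.01]
```

Emit:
{"api": "carry_out", "payload": {
  "motion": [0, 0.0004, 0, 0, 0, 0, -0.2, 0, 0, 0, 0, 0, 0, 0.07, 0, 0, 0, 0, 0, 0, 0.1, 0, 0, 0, 0, 0, 0, 0.15, 0, 0, 0, 0, 0, 0, 0.3]
}}

```text
t: 14.25
tool_pos: [0.4817, -0.2368, 0.0028]
orientation: [-1.445, 0.724, -0.728]
force: [0.9, -0.1, -0.8]
opening: 0.0576
```

Emit:
{"api": "carry_out", "payload": {
  "motion": [0, 0, 0, 0, 0, 0, 0.3, 0, -0.005, 0, 0, 0, 0, 0.3, 0, -0.01, 0, 0, 0, 0, 0.3, 0, -0.02, 0, 0, 0, 0, 0.3, 0, -0.03, 0, 0, 0, 0, 0.3]
}}

```text
t: 14.75
tool_pos: [0.4784, -0.235, 0.0667]
orientation: [-1.444, 0.73, -0.721]
force: [0.5, -0.6, -0.2]
opening: 0.0608
```

Emit:
{"api": "carry_out", "payload": {
  "motion": [0, -0.03, 0, 0, 0, 0, 0.3, 0, -0.02, 0, 0, 0, 0, 0.3, 0, 0, 0, 0, 0, 0, 0, 0, 0, 0, 0, 0, 0, 0, 0, 0, 0, 0, 0, 0, 0]
}}

```text
t: 15.25
tool_pos: [0.4813, -0.2369, 0.1259]
orientation: [-1.445, 0.722, -0.729]
force: [0.6, -0.2, 0.3]
opening: 0.0471
```

```bash
python3 w.py w5 gauge
python3 - <<'E'
from plant import imaging
from h import *
cv2.imwrite('pics/s5.png',cv2.resize(imaging.read_camera('scene')[120:260,120:370],None,fx=3,fy=3))
E
python3 p.py .633 .1395 .10 1.3 12
```

```text
cam [ 0.4355 -0.178   0.3018] moved [-0.0002  0.0001 -0.0004] t 15.3
gauge [(0.67, [255, 190], 2695)]
t 15.40 pos [ 0.4807 -0.2365  0.1249] yaw 0.640 tilt(deg) 0.16 F [-0.7  0.5  0.1] open 0.0469 q5 -1.19 q0 -0.55
total turn [ -0.11 -37.79   0.12] world shift mm [152.3 376.  -24.9] yaw target 1.300
[-0.0175, 0.0021, 0.0289] [-0.01, -3.15, 0.01]
[-0.0159, 0.0021, 0.0298] [-0.01, -3.15, 0.01]
[-0.0143, 0.0021, 0.0306] [-0.01, -3.15, 0.01]
[-0.0126, 0.0021, 0.0314] [-0.01, -3.15, 0.01]
[-0.0108, 0.0021, 0.032] [-0.01, -3.15, 0.01]
[-0.009, 0.0021, 0.0326] [-0.01, -3.15, 0.01]
[-0.0072, 0.0021, 0.033] [-0.01, -3.15, 0.01]
[-0.0054, 0.0021, 0.0334] [-0.01, -3.15, 0.01]
[-0.0036, 0.0021, 0.0336] [-0.01, -3.15, 0.01]
[-0.0017, 0.0021, 0.0338] [-0.01, -3.15, 0.01]
[0.0001, 0.0021, 0.0338] [-0.01, -3.15, 0.01]
[0.002, 0.0021, 0.0337] [-0.01, -3.15, 0.01]
```

View pics/w5.png

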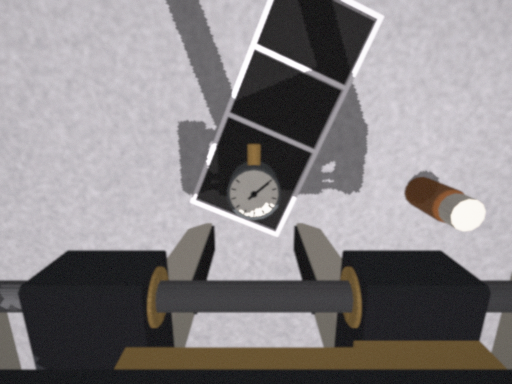

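View pics/s5.png

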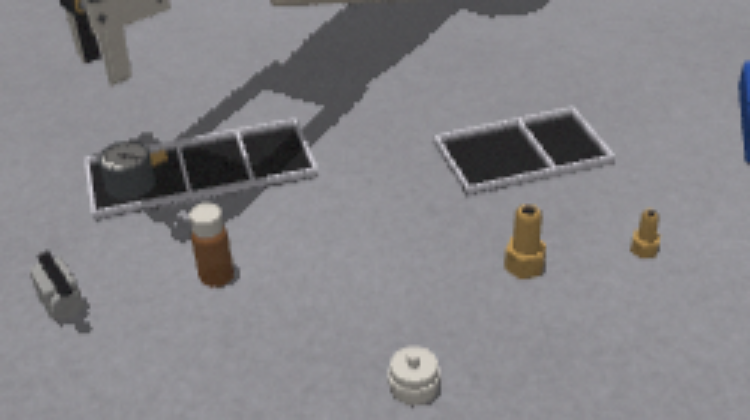

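Emit:
{"api": "carry_out", "payload": {
  "motion": [-0.01, 0, 0.016, 0, 0, 0, 0.3, -0.0175, 0.001, 0.029, 0, 0, 0, 0.3, -0.0175, 0.001, 0.029, 0, 0, 0, 0.3, -0.0175, 0.001, 0.029, 0, 0, 0, 0.3, -0.0175, 0.001, 0.029, 0, 0, 0, 0.3]
}}

```text
t: 15.9
tool_pos: [0.5363, -0.0921, 0.1152]
orientation: [-1.445, 0.737, -0.727]
force: [0.5, -0.7, 1.0]
opening: 0.0604
```

Emit:
{"api": "carry_out", "payload": {
  "motion": [-0.0175, 0.001, 0.029, 0, 0, 0, 0.3, -0.0175, 0.001, 0.029, 0, 0, 0, 0.3, -0.0175, 0.001, 0.029, 0, 0, 0, 0.3, -0.0175, 0.001, 0.029, 0, 0, 0, 0.3, -0.0175, 0.001, 0.029, 0, 0, 0, 0.3]
}}

```text
t: 16.4
tool_pos: [0.5996, 0.0714, 0.1034]
orientation: [-1.448, 0.745, -0.72]
force: [-0.2, 0.4, 0.1]
opening: 0.0605
```

Emit:
{"api": "carry_out", "payload": {
  "motion": [-0.0175, 0.001, 0.029, 0, 0, 0, 0.3, -0.008, 0, 0.014, 0, 0, 0, 0.3, 0, 0, 0, 0, 0, 0, 0.3, 0, 0, 0, 0, 0, 0, 0.3, 0, 0, 0, 0, 0, 0, 0.3]
}}

```text
t: 16.9
tool_pos: [0.617, 0.1212, 0.0965]
orientation: [-1.454, 0.748, -0.712]
force: [-0.0, -0.9, -0.0]
opening: 0.0605
```

```bash
python3 w.py w6 large_coupling vial; python3 wf.py w6; python3 p.py .633 .1395 .08 .64 5
```

```text
cam [0.5764 0.1798 0.2738] moved [-0.     -0.0002  0.    ] t 16.95
large_coupling [(0.65, [287, 195], 1692)]
vial []
large_coupling [ 0.6319  0.1422 -0.3591  0.9449]
vial none
t 17.05 pos [0.6173 0.1211 0.097 ] yaw 0.636 tilt(deg) 1.32 F [0.6 0.5 0.8] open 0.0605 q5 -0.53 q0 0.11
total turn [ 0.99 -0.24 -0.88] world shift mm [ 15.7  18.4 -17. ] yaw target 0.640
[-0.001, 0.0033, 0.0048] [0.2, -0.05, -0.18]
[-0.0011, 0.0034, 0.0048] [0.2, -0.05, -0.18]
[-0.0011, 0.0034, 0.0047] [0.2, -0.05, -0.18]
[-0.0011, 0.0034, 0.0047] [0.2, -0.05, -0.18]
[-0.0011, 0.0034, 0.0047] [0.2, -0.05, -0.18]
```

View pics/w6_f.png

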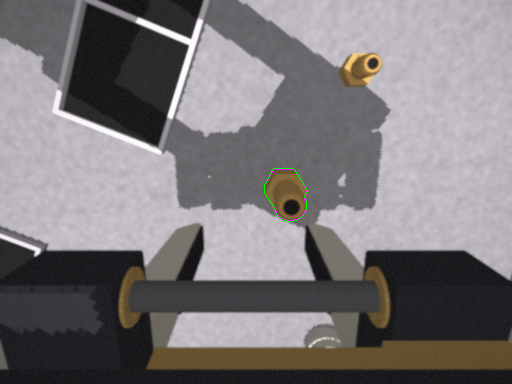

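Emit:
{"api": "carry_out", "payload": {
  "motion": [-0.003, 0.002, 0.006, 0.3, 0, -0.3, 0.3, -0.003, 0.002, 0.006, 0.3, 0, -0.3, 0.3, -0.002, 0.002, 0.006, 0.3, 0, -0.3, 0.3, -0.0005, 0.002, 0.005, 0.1, 0, 0, 0.3, 0, 0, 0, 0, 0, 0, 0.3]
}}

```text
t: 17.55
tool_pos: [0.6322, 0.1418, 0.0891]
orientation: [-1.443, 0.728, -0.734]
force: [0.5, 0.1, -0.2]
opening: 0.0608
```

```bash
python3 p.py .632 .1415 .018 .64 8
```

```text
t 17.55 pos [0.6322 0.1418 0.0891] yaw 0.633 tilt(deg) 0.23 F [ 0.5  0.1 -0.2] open 0.0608 q5 -0.49 q0 0.14
total turn [-0.17 -0.37  0.15] world shift mm [ -0.2  -0.3 -71.1] yaw target 0.640
[-0.0, 0.0089, -0.0001] [-0.02, -0.05, 0.02]
[-0.0, 0.0089, -0.0001] [-0.02, -0.05, 0.02]
[-0.0, 0.0089, -0.0001] [-0.02, -0.05, 0.02]
[0.0, 0.0089, -0.0001] [-0.02, -0.05, 0.02]
[0.0, 0.0089, -0.0001] [-0.02, -0.05, 0.02]
[0.0, 0.0089, -0.0] [-0.02, -0.05, 0.02]
[0.0, 0.0089, -0.0] [-0.02, -0.05, 0.02]
[0.0, 0.0089, -0.0] [-0.02, -0.05, 0.02]
```

Emit:
{"api": "carry_out", "payload": {
  "motion": [0, 0.009, 0, 0, 0, 0, 0.3, 0, 0.014, 0, 0, 0, 0, 0.3, 0, 0.014, 0, 0, 0, 0, 0.3, 0, 0.012, 0, 0, 0, 0, 0.3, 0, 0.009, 0, 0, 0, 0, 0.3]
}}

```text
t: 18.05
tool_pos: [0.6325, 0.1418, 0.0263]
orientation: [-1.443, 0.728, -0.734]
force: [-0.6, -0.0, -0.2]
opening: 0.0604
```

Emit:
{"api": "carry_out", "payload": {
  "motion": [0, 0.006, 0, 0, 0, 0, 0.3, 0, 0.003, 0, 0, 0, 0, 0.3, 0, 0, 0, 0, 0, 0, 0.3, 0, 0, 0, 0, 0, 0, 0.3, 0, 0, 0, 0, 0, 0, 0.3]
}}

```text
t: 18.55
tool_pos: [0.631, 0.1413, 0.0141]
orientation: [-1.445, 0.73, -0.732]
force: [0.4, -0.8, 0.1]
opening: 0.0607
```

```bash
python3 p.py .632 .1415 .018 .64 3;  python3 - <<'E'
from plant import imaging
from h import *
a=cv2.resize(imaging.read_camera('scene')[140:230,240:350],(480,393),interpolation=cv2.INTER_CUBIC)
b=cv2.resize(imaging.read_camera('wrist')[130:290,160:350],(320,393),interpolation=cv2.INTER_CUBIC)
cv2.imwrite('pics/s7.png',np.hstack([a,b]))
E
```

```text
t 18.55 pos [0.631  0.1413 0.0141] yaw 0.633 tilt(deg) 0.07 F [ 0.4 -0.8  0.1] open 0.0607 q5 -0.49 q0 0.14
total turn [ 0.01 -0.37  0.07] world shift mm [1.  0.2 3.9] yaw target 0.640
[0.0001, -0.0013, 0.0003] [0.0, -0.12, 0.02]
[0.0001, -0.0013, 0.0003] [0.0, -0.12, 0.02]
[0.0001, -0.0013, 0.0003] [0.0, -0.12, 0.02]
```

View pics/s7.png

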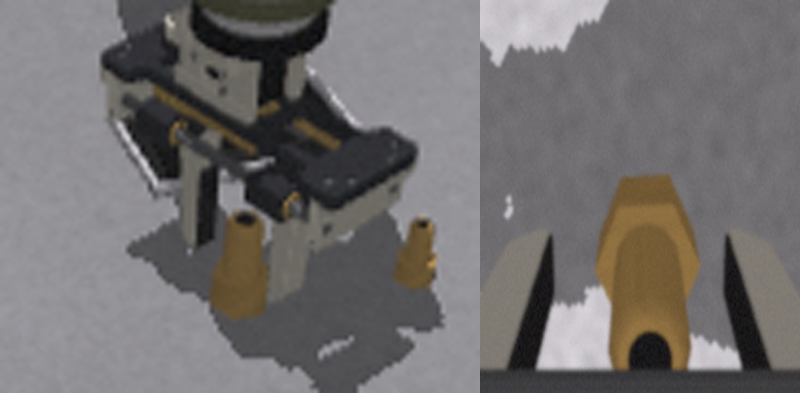

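Emit:
{"api": "carry_out", "payload": {
  "motion": [0.0003, -0.002, 0.0003, 0, 0, 0, 0.2, 0, -0.002, 0, 0, 0, 0, 0, 0, 0, 0, 0, 0, 0, -0.2, 0, 0, 0, 0, 0, 0, -0.4, 0, 0, 0, 0, 0, 0, -0.7],
  "squeeze": 20
}}

```text
t: 19.15
tool_pos: [0.6328, 0.1415, 0.0203]
orientation: [-1.443, 0.728, -0.734]
force: [-0.5, 0.1, 0.5]
opening: 0.0284
```

Emit:
{"api": "carry_out", "payload": {
  "motion": [0, 0, 0, 0, 0, 0, -0.7, 0, 0, 0, 0, 0, 0, -0.7, 0, 0, 0, 0, 0, 0, -0.7, 0, 0, 0, 0, 0, 0, -0.7, 0, 0, 0, 0, 0, 0, -0.7]
}}

```text
t: 19.65
tool_pos: [0.6329, 0.1415, 0.0203]
orientation: [-1.443, 0.728, -0.734]
force: [0.8, 1.0, 1.2]
opening: 0.0233
```

```bash
python3 p.py .632 .1415 .1 .64 5
```

```text
t 19.65 pos [0.6329 0.1415 0.0203] yaw 0.634 tilt(deg) 0.22 F [0.8 1.  1.2] open 0.0233 q5 -0.49 q0 0.14
total turn [-0.16 -0.37  0.15] world shift mm [-0.9 -0.  79.7] yaw target 0.640
[-0.0001, -0.0159, -0.0001] [-0.03, -0.07, 0.03]
[-0.0001, -0.0159, -0.0001] [-0.03, -0.07, 0.03]
[-0.0001, -0.0159, -0.0001] [-0.03, -0.07, 0.03]
[-0.0001, -0.0159, -0.0001] [-0.03, -0.07, 0.03]
[-0.0001, -0.0159, -0.0001] [-0.03, -0.07, 0.03]
```

Emit:
{"api": "carry_out", "payload": {
  "motion": [0, -0.005, 0, 0, 0, 0, -0.7, 0, -0.015, 0, 0, 0, 0, -0.7, 0, -0.025, 0, 0, 0, 0, -0.7, 0, -0.025, 0, 0, 0, 0, -0.7, 0.005, -0.01, -0.01, 0, 0, 0, -0.7]
}}

```text
t: 20.15
tool_pos: [0.6246, 0.1317, 0.1019]
orientation: [-1.447, 0.732, -0.729]
force: [0.3, -0.1, -1.4]
opening: 0.0234
```

Emit:
{"api": "carry_out", "payload": {
  "motion": [0.009, 0, -0.022, 0, 0, 0, -0.7, 0.011, 0, -0.027, 0, 0, 0, -0.7, 0.011, 0, -0.027, 0, 0, 0, -0.7, 0.011, 0, -0.027, 0, 0, 0, -0.7, 0.011, 0, -0.027, 0, 0, 0, -0.7]
}}

```text
t: 20.65
tool_pos: [0.55, 0.0075, 0.107]
orientation: [-1.445, 0.724, -0.731]
force: [1.5, -0.2, -0.8]
opening: 0.0234
```

Emit:
{"api": "carry_out", "payload": {
  "motion": [0.011, 0, -0.027, 0, 0, 0, -0.7, 0.011, 0, -0.027, 0, 0, 0, -0.7, 0.011, 0, -0.027, 0, 0, 0, -0.7, 0.011, 0, -0.027, 0, 0, 0, -0.7, 0.011, 0, -0.027, 0, 0, 0, -0.7]
}}

```text
t: 21.15
tool_pos: [0.4673, -0.124, 0.1074]
orientation: [-1.447, 0.724, -0.732]
force: [0.9, -0.1, -2.5]
opening: 0.0236
```

```bash
python3 p.py .456 -.1524 .08 .64 4
```

```text
t 21.15 pos [ 0.4673 -0.124   0.1074] yaw 0.638 tilt(deg) 0.28 F [ 0.9 -0.1 -2.5] open 0.0236 q5 -1.00 q0 -0.36
total turn [-0.06 -0.13  0.28] world shift mm [-11.3 -28.4 -27.4] yaw target 0.640
[0.004, 0.0069, -0.0065] [-0.02, -0.03, 0.07]
[0.004, 0.0069, -0.0065] [-0.02, -0.03, 0.07]
[0.004, 0.0069, -0.0065] [-0.02, -0.03, 0.07]
[0.004, 0.0069, -0.0065] [-0.02, -0.03, 0.07]
```

Emit:
{"api": "carry_out", "payload": {
  "motion": [0.004, 0.003, -0.007, 0, 0, 0, -0.7, 0.004, 0.004, -0.006, 0, 0, 0.1, -0.7, 0.003, 0.008, -0.004, 0, 0, 0.1, -0.7, 0.001, 0.008, -0.002, 0, 0, 0.1, -0.7, 0, 0, 0, 0, 0, 0, -0.7]
}}

```text
t: 21.65
tool_pos: [0.4565, -0.1481, 0.0826]
orientation: [-1.443, 0.731, -0.731]
force: [-0.2, -0.3, -2.1]
opening: 0.0235
```

```bash
python3 p.py .456 -.1524 .034 .64 5;python3 - <<'E'
from plant import imaging
from h import *
cm=imaging.camera_model('wrist');im=imaging.read_camera('wrist')
c,s=np.cos(.238),np.sin(.238);M=np.array([[c,-s,0],[s,c,0],[0,0,1]])
for yc,L in((-.064,.09),(.015,.06),(.079,.06)):
    P=np.array([[x,yc+y,.01] for x,y in((-.045,-L/2),(.045,-L/2),(.045,L/2),(-.045,L/2))])@M.T+[.4594,-.167,0]
    cv2.polylines(im,[np.int32(proj(P,cm))],True,(0,255,0),1)
cv2.imwrite('pics/w8.png',im)
E
```

```text
t 21.65 pos [ 0.4565 -0.1481  0.0826] yaw 0.634 tilt(deg) 0.06 F [-0.2 -0.3 -2.1] open 0.0235 q5 -1.06 q0 -0.42
total turn [-0.05 -0.35 -0.04] world shift mm [ -0.5  -4.3 -48.6] yaw target 0.640
[0.0006, 0.0097, -0.0006] [-0.01, -0.07, -0.01]
[0.0006, 0.0097, -0.0006] [-0.01, -0.07, -0.01]
[0.0006, 0.0097, -0.0006] [-0.01, -0.07, -0.01]
[0.0006, 0.0097, -0.0006] [-0.01, -0.07, -0.01]
[0.0006, 0.0097, -0.0006] [-0.01, -0.07, -0.01]
```

View pics/w8.png

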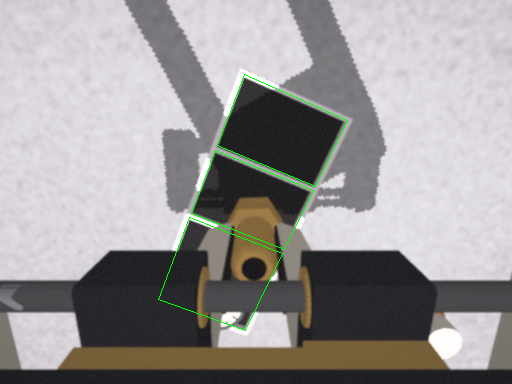

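Emit:
{"api": "carry_out", "payload": {
  "motion": [0.001, 0.005, -0.001, 0, 0, 0, -0.7, 0.001, 0.01, -0.001, 0, 0, 0, -0.7, 0.001, 0.012, -0.001, 0, 0, 0, -0.7, 0, 0.01, 0, 0, 0, 0, -0.7, 0, 0.006, 0, 0, 0, 0, -0.7]
}}

```text
t: 22.2
tool_pos: [0.4575, -0.1512, 0.037]
orientation: [-1.444, 0.727, -0.73]
force: [-0.3, 0.2, -1.5]
opening: 0.0233
```

Emit:
{"api": "carry_out", "payload": {
  "motion": [0, 0.003, 0, 0, 0, 0, -0.7, 0, 0.001, 0, 0, 0, 0, -0.7, 0, 0, 0, 0, 0, 0, -0.7, 0, 0, 0, 0, 0, 0, -0.7, 0, 0, 0, 0, 0, 0, -0.7]
}}

```text
t: 22.7
tool_pos: [0.4569, -0.1508, 0.0315]
orientation: [-1.444, 0.729, -0.728]
force: [0.7, 0.5, -1.6]
opening: 0.0237
```

```bash
python3 p.py .456 -.1524 .0236 .64 4
```

```text
t 22.70 pos [ 0.4569 -0.1508  0.0315] yaw 0.637 tilt(deg) 0.09 F [ 0.7  0.5 -1.6] open 0.0237 q5 -1.06 q0 -0.43
total turn [-0.07 -0.18 -0.06] world shift mm [-0.9 -1.6 -7.9] yaw target 0.640
[0.0002, 0.002, -0.0004] [-0.02, -0.05, -0.02]
[0.0002, 0.002, -0.0004] [-0.02, -0.05, -0.02]
[0.0002, 0.002, -0.0004] [-0.02, -0.05, -0.02]
[0.0002, 0.002, -0.0004] [-0.02, -0.05, -0.02]
```

Emit:
{"api": "carry_out", "payload": {
  "motion": [0, 0.0025, 0, 0, 0, 0, -0.7, 0, 0.0025, 0, 0, 0, 0, -0.7, 0, 0.0015, 0, 0, 0, 0, -0.7, 0, 0.0005, 0, 0, 0, 0, -0.7, 0, 0, 0, 0, 0, 0, -0.7]
}}

```text
t: 23.2
tool_pos: [0.4576, -0.1511, 0.0248]
orientation: [-1.443, 0.727, -0.73]
force: [-1.3, 0.1, -1.5]
opening: 0.0233
```

```bash
python3 p.py .456 -.1524 .0236 .64 2
```

```text
t 23.20 pos [ 0.4576 -0.1511  0.0248] yaw 0.637 tilt(deg) 0.12 F [-1.3  0.1 -1.5] open 0.0233 q5 -1.06 q0 -0.43
total turn [-0.12 -0.19  0.02] world shift mm [-1.6 -1.3 -1.2] yaw target 0.640
[0.0, 0.0006, -0.001] [-0.06, -0.09, 0.01]
[0.0, 0.0006, -0.001] [-0.06, -0.09, 0.01]
```

Emit:
{"api": "carry_out", "payload": {
  "motion": [0, 0.0006, 0, 0, 0, 0, -0.7, 0, 0.0006, 0, 0, 0, 0, -0.7, 0, 0, 0, 0, 0, 0, -0.7, 0, 0, 0, 0, 0, 0, -0.45, 0, 0, 0, 0, 0, 0, -0.4]
}}

```text
t: 23.7
tool_pos: [0.458, -0.1513, 0.0239]
orientation: [-1.443, 0.727, -0.73]
force: [0.1, -0.6, -0.1]
opening: 0.0273
```

Emit:
{"api": "carry_out", "payload": {
  "motion": [0, 0, 0, 0, 0, 0, -0.3, 0, 0, 0, 0, 0, 0, -0.1, 0, 0, 0, 0, 0, 0, 0, 0, -0.005, 0, 0, 0, 0, 0, 0, -0.02, 0, 0, 0, 0, 0]
}}

```text
t: 24.2
tool_pos: [0.4563, -0.1506, 0.0477]
orientation: [-1.444, 0.73, -0.727]
force: [-0.6, 0.5, -0.6]
opening: 0.0464
```

Emit:
{"api": "carry_out", "payload": {
  "motion": [0, -0.03, 0, 0, 0, 0, 0.1, 0, -0.03, 0, 0, 0, 0, 0.2, 0, -0.02, 0, 0, 0, 0, 0.3, 0, 0, 0, 0, 0, 0, 0.3, 0, 0, 0, 0, 0, 0, 0.3]
}}

```text
t: 24.7
tool_pos: [0.4573, -0.1512, 0.1341]
orientation: [-1.443, 0.727, -0.73]
force: [-0.8, 0.4, -0.0]
opening: 0.0601
```

```bash
python3 - <<'E'
from plant import imaging
from h import *
cv2.imwrite('pics/s9.png',cv2.resize(imaging.read_camera('scene')[120:260,120:370],None,fx=3,fy=3))
cv2.imwrite('pics/w9.png',imaging.read_camera('wrist'))
E
python3 p.py .6238 -.1402 .10 .64 8
```

```text
t 24.80 pos [ 0.457  -0.1511  0.1334] yaw 0.637 tilt(deg) 0.10 F [-0.   0.2  0.1] open 0.0605 q5 -1.06 q0 -0.43
total turn [-0.1  -0.19  0.  ] world shift mm [166.8  10.9 -33.4] yaw target 0.640
[0.0113, 0.0042, 0.0176] [-0.01, -0.02, 0.0]
[0.0113, 0.0042, 0.0176] [-0.01, -0.02, 0.0]
[0.0113, 0.0042, 0.0176] [-0.01, -0.02, 0.0]
[0.0113, 0.0042, 0.0176] [-0.01, -0.02, 0.0]
[0.0113, 0.0042, 0.0175] [-0.01, -0.02, 0.0]
[0.0113, 0.0042, 0.0175] [-0.01, -0.02, 0.0]
[0.0113, 0.0042, 0.0175] [-0.01, -0.02, 0.0]
[0.0114, 0.0042, 0.0175] [-0.01, -0.02, 0.0]
```

View pics/w9.png

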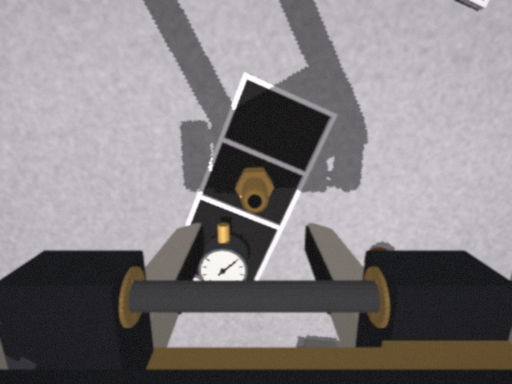

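View pics/s9.png

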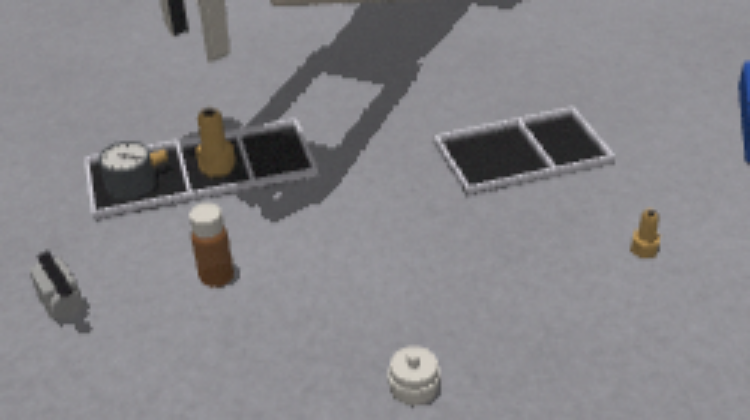

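Emit:
{"api": "carry_out", "payload": {
  "motion": [0.006, 0, 0.01, 0, 0, 0, 0.3, 0.0115, 0.002, 0.018, 0, 0, 0, 0.3, 0.0115, 0.004, 0.018, 0, 0, 0, 0.3, 0.0115, 0.005, 0.018, 0, 0, 0, 0.3, 0.0115, 0.005, 0.018, 0, 0, 0, 0.3]
}}

```text
t: 25.3
tool_pos: [0.5513, -0.1428, 0.1092]
orientation: [-1.445, 0.738, -0.722]
force: [0.7, -0.4, -0.9]
opening: 0.0604
```

Emit:
{"api": "carry_out", "payload": {
  "motion": [0.0115, 0.004, 0.018, 0, 0, 0, 0.3, 0.0115, 0.004, 0.018, 0, 0, 0, 0.3, 0.0115, 0.003, 0.018, 0, 0, 0, 0.3, 0.004, 0, 0.006, 0, 0, 0, 0.3, 0, 0, 0, 0, 0, 0, 0.3]
}}

```text
t: 25.8
tool_pos: [0.6207, -0.1356, 0.0853]
orientation: [-1.447, 0.75, -0.709]
force: [-0.6, -0.7, 0.1]
opening: 0.0601
```

```bash
python3 w.py w10 vial; python3 wf.py w10; python3 p.py .6238 -.1402 .09 .64 4
```

```text
cam [ 0.5801 -0.0783  0.263 ] moved [-0.0006  0.     -0.0001] t 25.85
vial [(0.82, [258, 221], 2183)]
vial [ 0.6233 -0.1402 -0.2293  0.9237]
t 25.90 pos [ 0.6198 -0.1357  0.0857] yaw 0.636 tilt(deg) 1.46 F [-0.2 -0.1 -0.5] open 0.0602 q5 -0.93 q0 -0.30
total turn [ 0.78 -0.26 -1.24] world shift mm [ 4.  -4.5  4.3] yaw target 0.640
[0.0015, -0.0011, 0.0001] [0.19, -0.07, -0.31]
[0.0015, -0.0011, 0.0001] [0.19, -0.07, -0.31]
[0.0015, -0.0011, 0.0001] [0.19, -0.07, -0.31]
[0.0015, -0.0011, 0.0001] [0.19, -0.07, -0.31]
```

Vial confirmed at (0.6235, -0.140).

Emit:
{"api": "carry_out", "payload": {
  "motion": [0.002, 0, 0, 0.3, 0, -0.4, 0.3, 0.002, 0, 0, 0.3, 0, -0.4, 0.3, 0.002, 0, 0, 0.2, 0, -0.4, 0.3, 0, 0, 0, 0, 0, 0, 0.3, 0, 0, 0, 0, 0, 0, 0.3]
}}

```text
t: 26.4
tool_pos: [0.622, -0.1419, 0.087]
orientation: [-1.444, 0.728, -0.733]
force: [0.6, -0.2, -0.6]
opening: 0.0606
```

```bash
python3 p.py .6235 -.1402 .009 .64 5
```

```text
t 26.40 pos [ 0.622  -0.1419  0.087 ] yaw 0.634 tilt(deg) 0.19 F [ 0.6 -0.2 -0.6] open 0.0606 q5 -0.94 q0 -0.30
total turn [-0.12 -0.34  0.14] world shift mm [  1.5   1.7 -78. ] yaw target 0.640
[-0.0001, 0.0156, 0.0004] [-0.02, -0.07, 0.03]
[-0.0001, 0.0156, 0.0004] [-0.02, -0.07, 0.03]
[-0.0001, 0.0156, 0.0004] [-0.02, -0.07, 0.03]
[-0.0001, 0.0156, 0.0004] [-0.02, -0.07, 0.03]
[-0.0001, 0.0156, 0.0004] [-0.02, -0.07, 0.03]
```

Emit:
{"api": "carry_out", "payload": {
  "motion": [0, 0.009, 0.001, 0, 0, 0, 0.3, 0, 0.014, 0.001, 0, 0, 0, 0.3, 0, 0.014, 0, 0, 0, 0, 0.3, 0, 0.014, 0, 0, 0, 0, 0.3, 0, 0.012, 0, 0, 0, 0, 0.3]
}}

```text
t: 26.9
tool_pos: [0.6247, -0.1407, 0.0201]
orientation: [-1.443, 0.726, -0.735]
force: [-0.4, 0.1, -0.0]
opening: 0.0608
```

Emit:
{"api": "carry_out", "payload": {
  "motion": [0, 0.008, 0, 0, 0, 0, 0.3, 0, 0.004, 0, 0, 0, 0, 0.3, 0, 0, 0, 0, 0, 0, 0.3, 0, 0, 0, 0, 0, 0, 0.1, 0, 0, 0, 0, 0, 0, -0.1],
  "squeeze": 12
}}

```text
t: 27.4
tool_pos: [0.6224, -0.14, 0.003]
orientation: [-1.444, 0.731, -0.73]
force: [1.2, -0.2, 1.0]
opening: 0.049
```

```bash
python3 p.py .6235 -.1402 .009 .64 3
```

```text
t 27.40 pos [ 0.6224 -0.14    0.003 ] yaw 0.634 tilt(deg) 0.02 F [ 1.2 -0.2  1. ] open 0.0490 q5 -0.94 q0 -0.30
total turn [-0.   -0.33 -0.02] world shift mm [ 1.1 -0.2  6. ] yaw target 0.640
[0.0003, -0.002, 0.0003] [-0.0, -0.11, -0.01]
[0.0003, -0.002, 0.0003] [-0.0, -0.11, -0.01]
[0.0003, -0.002, 0.0003] [-0.0, -0.11, -0.01]
```

Emit:
{"api": "carry_out", "payload": {
  "motion": [0, -0.003, 0, 0, 0, 0, -0.1, 0, -0.003, 0, 0, 0, 0, -0.1, 0, 0, 0, 0, 0, 0, -0.2, 0, 0, 0, 0, 0, 0, -0.3, 0, 0, 0, 0, 0, 0, -0.5],
  "squeeze": 12
}}

```text
t: 27.9
tool_pos: [0.6245, -0.1406, 0.0125]
orientation: [-1.443, 0.727, -0.734]
force: [0.0, 0.2, -0.8]
opening: 0.0316
```

Emit:
{"api": "carry_out", "payload": {
  "motion": [0, 0, 0, 0, 0, 0, -0.5, 0, 0, 0, 0, 0, 0, -0.5, 0, 0, 0, 0, 0, 0, -0.5, 0, 0, 0, 0, 0, 0, -0.5, 0, 0, 0, 0, 0, 0, -0.5]
}}

```text
t: 28.4
tool_pos: [0.6245, -0.1406, 0.0125]
orientation: [-1.443, 0.727, -0.734]
force: [0.2, -0.9, 0.2]
opening: 0.0317
```

```bash
python3 p.py .441 -.09 .11 .64 9
```

```text
t 28.40 pos [ 0.6245 -0.1406  0.0125] yaw 0.634 tilt(deg) 0.25 F [ 0.2 -0.9  0.2] open 0.0317 q5 -0.94 q0 -0.30
total turn [-0.16 -0.33  0.19] world shift mm [-183.5   50.6   97.5] yaw target 0.640
[-0.0166, -0.0109, -0.0131] [-0.02, -0.04, 0.02]
[-0.0166, -0.0109, -0.013] [-0.02, -0.04, 0.02]
[-0.0166, -0.0109, -0.013] [-0.02, -0.04, 0.02]
[-0.0166, -0.0109, -0.013] [-0.02, -0.04, 0.02]
[-0.0166, -0.0109, -0.013] [-0.02, -0.04, 0.02]
[-0.0166, -0.0109, -0.013] [-0.02, -0.04, 0.02]
[-0.0166, -0.0109, -0.013] [-0.02, -0.04, 0.02]
[-0.0167, -0.0109, -0.013] [-0.02, -0.04, 0.02]
[-0.0167, -0.0108, -0.013] [-0.02, -0.04, 0.02]
```

Emit:
{"api": "carry_out", "payload": {
  "motion": [0, -0.005, 0, 0, 0, 0, -0.5, 0, -0.015, 0, 0, 0, 0, -0.5, 0, -0.025, 0, 0, 0, 0, -0.5, 0, -0.03, 0, 0, 0, 0, -0.5, -0.008, -0.02, -0.006, 0, 0, 0, -0.5]
}}

```text
t: 28.9
tool_pos: [0.6117, -0.1369, 0.1089]
orientation: [-1.445, 0.733, -0.728]
force: [0.7, 0.2, 0.2]
opening: 0.0318
```

Emit:
{"api": "carry_out", "payload": {
  "motion": [-0.016, -0.003, -0.013, 0, 0, 0, -0.5, -0.018, 0, -0.014, 0, 0, 0, -0.5, -0.018, 0, -0.014, 0, 0, 0, -0.5, -0.018, 0, -0.014, 0, 0, 0, -0.5, -0.018, 0, -0.014, 0, 0, 0, -0.5]
}}

```text
t: 29.4
tool_pos: [0.5066, -0.1079, 0.1244]
orientation: [-1.442, 0.72, -0.741]
force: [0.1, -0.1, -0.4]
opening: 0.0318
```

Emit:
{"api": "carry_out", "payload": {
  "motion": [-0.018, 0, -0.014, 0, 0, 0, -0.5, -0.018, 0, -0.014, 0, 0, 0, -0.5, -0.01, 0, -0.008, 0, 0, 0, -0.5, 0, 0, 0, 0, 0, 0, -0.5, 0, 0, 0, 0, 0, 0, -0.5]
}}

```text
t: 29.9
tool_pos: [0.448, -0.0915, 0.1297]
orientation: [-1.441, 0.714, -0.746]
force: [-0.7, -0.5, -0.5]
opening: 0.0316
```

```bash
python3 p.py .441 -.09 .06 .64 5
```

```text
t 29.90 pos [ 0.448  -0.0915  0.1297] yaw 0.634 tilt(deg) 1.16 F [-0.7 -0.5 -0.5] open 0.0316 q5 -0.95 q0 -0.31
total turn [-0.69 -0.33  0.94] world shift mm [ -7.    1.5 -69.7] yaw target 0.640
[-0.0013, 0.0139, -0.0011] [-0.14, -0.07, 0.19]
[-0.0012, 0.0139, -0.0011] [-0.14, -0.07, 0.19]
[-0.0012, 0.0139, -0.0011] [-0.14, -0.07, 0.19]
[-0.0012, 0.0139, -0.001] [-0.14, -0.07, 0.19]
[-0.0011, 0.0139, -0.001] [-0.14, -0.07, 0.19]
```

Emit:
{"api": "carry_out", "payload": {
  "motion": [-0.001, 0.008, -0.001, -0.2, 0, 0.3, -0.5, -0.001, 0.014, -0.001, -0.2, 0, 0.3, -0.5, -0.001, 0.014, -0.001, -0.2, 0, 0.3, -0.5, -0.001, 0.014, -0.001, -0.1, 0, 0.1, -0.5, -0.001, 0.014, -0.001, 0, 0, 0, -0.5]
}}

```text
t: 30.4
tool_pos: [0.444, -0.0915, 0.0624]
orientation: [-1.444, 0.73, -0.731]
force: [-0.4, 0.5, -0.5]
opening: 0.0315
```

Emit:
{"api": "carry_out", "payload": {
  "motion": [0, 0.012, 0, 0, 0, 0, -0.5, 0, 0.007, 0, 0, 0, 0, -0.5, 0, 0, 0, 0, 0, 0, -0.5, 0, 0, 0, 0, 0, 0, -0.5, 0, 0, 0, 0, 0, 0, -0.5]
}}

```text
t: 30.9
tool_pos: [0.4405, -0.0903, 0.0367]
orientation: [-1.445, 0.738, -0.724]
force: [0.2, 0.2, -0.8]
opening: 0.0318
```

```bash
python3 p.py .441 -.09 .024 .64 3
```

```text
t 30.90 pos [ 0.4405 -0.0903  0.0367] yaw 0.634 tilt(deg) 0.50 F [ 0.2  0.2 -0.8] open 0.0318 q5 -0.95 q0 -0.32
total turn [ 0.26 -0.35 -0.42] world shift mm [  0.5   0.3 -12.7] yaw target 0.640
[0.0, 0.0042, 0.0002] [0.09, -0.12, -0.14]
[0.0, 0.0042, 0.0002] [0.09, -0.12, -0.14]
[0.0, 0.0042, 0.0002] [0.09, -0.12, -0.14]
```

Emit:
{"api": "carry_out", "payload": {
  "motion": [0, 0.004, 0, 0.2, 0, -0.3, -0.5, 0, 0.005, 0, 0.2, 0, -0.3, -0.5, 0, 0.004, 0, 0, 0, 0, -0.5, 0, 0.002, 0, 0, 0, 0, -0.5, 0, 0, 0, 0, 0, 0, -0.5]
}}

```text
t: 31.4
tool_pos: [0.4422, -0.0909, 0.0224]
orientation: [-1.443, 0.723, -0.738]
force: [-0.5, 0.3, -1.1]
opening: 0.0321
```

```bash
python3 p.py .441 -.09 .0157 .64 3
```

```text
t 31.40 pos [ 0.4422 -0.0909  0.0224] yaw 0.634 tilt(deg) 0.53 F [-0.5  0.3 -1.1] open 0.0321 q5 -0.95 q0 -0.32
total turn [-0.31 -0.35  0.42] world shift mm [-1.2  0.9 -6.7] yaw target 0.640
[-0.0005, 0.0022, -0.0002] [-0.1, -0.12, 0.14]
[-0.0005, 0.0022, -0.0002] [-0.1, -0.12, 0.14]
[-0.0005, 0.0022, -0.0002] [-0.1, -0.12, 0.14]
```

Emit:
{"api": "carry_out", "payload": {
  "motion": [0, 0.0025, 0, -0.1, 0, 0.1, -0.5, 0, 0.002, 0, 0, 0, 0.1, -0.5, 0, 0.001, 0, 0, 0, 0, -0.5, 0, 0.0005, 0, 0, 0, 0, -0.5, 0, 0, 0, 0, 0, 0, -0.5]
}}

```text
t: 31.9
tool_pos: [0.4424, -0.0909, 0.0159]
orientation: [-1.443, 0.727, -0.735]
force: [-0.8, -0.5, -1.5]
opening: 0.0319
```

```bash
python3 p.py .441 -.09 .0155 .64 3
```

```text
t 31.90 pos [ 0.4424 -0.0909  0.0159] yaw 0.634 tilt(deg) 0.29 F [-0.8 -0.5 -1.5] open 0.0319 q5 -0.95 q0 -0.32
total turn [-0.2  -0.35  0.21] world shift mm [-1.4  0.9 -0.4] yaw target 0.640
[-0.0005, 0.0001, -0.0002] [-0.07, -0.12, 0.07]
[-0.0005, 0.0001, -0.0002] [-0.07, -0.12, 0.07]
[-0.0005, 0.0001, -0.0002] [-0.07, -0.12, 0.07]
```

Emit:
{"api": "carry_out", "payload": {
  "motion": [0, 0.0004, 0, 0, 0, 0, -0.5, 0, 0, 0, 0, 0, 0, -0.5, 0, 0, 0, 0, 0, 0, -0.28, 0, 0, 0, 0, 0, 0, -0.25, 0, 0, 0, 0, 0, 0, -0.2]
}}

```text
t: 32.4
tool_pos: [0.4429, -0.0911, 0.016]
orientation: [-1.443, 0.726, -0.735]
force: [-1.0, -0.2, -0.0]
opening: 0.0364
```

Emit:
{"api": "carry_out", "payload": {
  "motion": [0, 0, 0, 0, 0, 0, -0.1, 0, 0, 0, 0, 0, 0, 0.1, 0, 0, 0, 0, 0, 0, 0.2, 0, -0.005, 0, 0, 0, 0, 0.2, 0, -0.02, 0, 0, 0, 0, 0.2]
}}

```text
t: 32.9
tool_pos: [0.4405, -0.0903, 0.0393]
orientation: [-1.443, 0.73, -0.731]
force: [-1.0, 0.3, 0.2]
opening: 0.0558
```

Emit:
{"api": "carry_out", "payload": {
  "motion": [0, -0.03, 0, 0, 0, 0, 0.2, 0, -0.03, 0, 0, 0, 0, 0.2, 0, -0.02, 0, 0, 0, 0, 0.2, 0, 0, 0, 0, 0, 0, 0.2, 0, 0, 0, 0, 0, 0, 0.2]
}}

```text
t: 33.4
tool_pos: [0.4413, -0.0907, 0.1255]
orientation: [-1.443, 0.727, -0.734]
force: [-0.6, -0.3, -0.4]
opening: 0.0557
```

```bash
python3 - <<'E'
from plant import imaging
from h import *
a=cv2.resize(imaging.read_camera('scene')[120:260,120:370],(500,280))
b=cv2.resize(imaging.read_camera('wrist'),(500,375))
cv2.imwrite('pics/s11.png',np.vstack([a,b])[:600])
E
python3 p.py .6487 -.2775 .12 -1.01 12
```

```text
t 33.50 pos [ 0.4408 -0.0905  0.1248] yaw 0.634 tilt(deg) 0.19 F [ 0.2 -0.5  0.9] open 0.0562 q5 -0.95 q0 -0.32
total turn [-2.000e-02 -8.581e+01  2.100e-01] world shift mm [ 207.9 -187.    -4.8] yaw target 2.132
[0.0228, 0.0005, 0.0047] [-0.0, -7.15, 0.02]
[0.0232, 0.0005, 0.0019] [-0.0, -7.15, 0.02]
[0.0233, 0.0004, -0.0011] [-0.0, -7.15, 0.02]
[0.023, 0.0004, -0.0039] [-0.0, -7.15, 0.02]
[0.0223, 0.0004, -0.0068] [-0.0, -7.15, 0.02]
[0.0213, 0.0004, -0.0095] [-0.0, -7.15, 0.02]
[0.0199, 0.0004, -0.0121] [-0.0, -7.15, 0.02]
[0.0183, 0.0004, -0.0145] [-0.0, -7.15, 0.02]
[0.0163, 0.0004, -0.0166] [-0.0, -7.15, 0.02]
[0.0141, 0.0004, -0.0185] [-0.0, -7.15, 0.02]
[0.0117, 0.0004, -0.0201] [-0.0, -7.15, 0.02]
[0.0091, 0.0004, -0.0214] [-0.0, -7.15, 0.02]
```

View pics/s11.png

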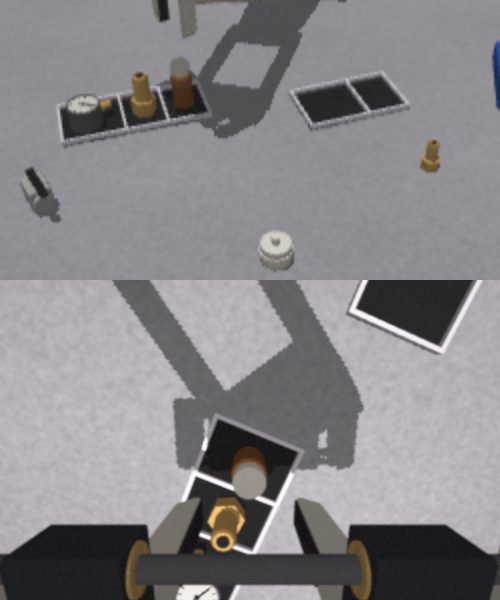

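```bash
sed -i 's/def plan(target,yaw,n=5,grow=None):/def plan(target,yaw,n=5,raw=False):/; s/    yaw=y0+((yaw-y0+np.pi\/2)/    if not raw: yaw=y0+((yaw-y0+np.pi\/2)/; s/int(a\[4\]) if len(a)>4 else 5)/int(a[4]) if len(a)>4 else 5, len(a)>5)/' p.py; python3 p.py .6487 -.2775 .12 -1.01 13 1
```

```text
t 33.50 pos [ 0.4408 -0.0905  0.1248] yaw 0.634 tilt(deg) 0.19 F [ 0.2 -0.5  0.9] open 0.0562 q5 -0.95 q0 -0.32
total turn [-2.100e-01  9.418e+01 -2.000e-02] world shift mm [ 207.9 -187.    -4.8] yaw target -1.010
[0.0211, 0.0004, 0.0044] [-0.02, 7.24, -0.0]
[0.0203, 0.0004, 0.007] [-0.02, 7.24, -0.0]
[0.0193, 0.0004, 0.0095] [-0.02, 7.24, -0.0]
[0.0179, 0.0004, 0.0119] [-0.02, 7.24, -0.0]
[0.0163, 0.0004, 0.014] [-0.02, 7.24, -0.0]
[0.0144, 0.0004, 0.016] [-0.02, 7.24, -0.0]
[0.0123, 0.0004, 0.0177] [-0.02, 7.24, -0.0]
[0.01, 0.0004, 0.0191] [-0.02, 7.24, -0.0]
[0.0075, 0.0004, 0.0202] [-0.02, 7.24, -0.0]
[0.0049, 0.0004, 0.0209] [-0.02, 7.24, -0.0]
[0.0022, 0.0004, 0.0214] [-0.02, 7.24, -0.0]
[-0.0005, 0.0004, 0.0215] [-0.02, 7.24, -0.0]
[-0.0032, 0.0004, 0.0213] [-0.02, 7.24, -0.0]
```

Emit:
{"api": "carry_out", "payload": {
  "motion": [0.021, 0, 0.004, 0, 7.2, 0, 0.2, 0.02, 0, 0.007, 0, 7.2, 0, 0.2, 0.019, 0, 0.0095, 0, 7.2, 0, 0.2, 0.018, 0, 0.012, 0, 7.2, 0, 0.2, 0.016, 0, 0.014, 0, 7.2, 0, 0.2]
}}

```text
t: 34.0
tool_pos: [0.5168, -0.1611, 0.116]
orientation: [-1.205, 1.228, -1.212]
force: [0.1, -0.6, 0.1]
opening: 0.0561
```

Emit:
{"api": "carry_out", "payload": {
  "motion": [0.0145, 0, 0.016, 0, 7.2, 0, 0.2, 0.012, 0, 0.018, 0, 7.2, 0, 0.2, 0.01, 0, 0.019, 0, 7.2, 0, 0.2, 0.0075, 0, 0.02, 0, 7.2, 0, 0.2, 0.005, 0, 0.021, 0, 7.2, 0, 0.2]
}}

```text
t: 34.5
tool_pos: [0.5929, -0.2356, 0.1031]
orientation: [-0.831, 1.706, -1.668]
force: [-0.7, 0.6, 0.9]
opening: 0.056
```

Emit:
{"api": "carry_out", "payload": {
  "motion": [0.002, 0, 0.02, 0, 7.2, 0, 0.2, -0.0005, 0, 0.015, 0, 5, 0, 0.2, 0, 0, 0, 0, 0, 0, 0.2, 0, 0, 0, 0, 0, 0, 0.2, 0, 0, 0, 0, 0, 0, 0.2]
}}

```text
t: 35.0
tool_pos: [0.6149, -0.2599, 0.0914]
orientation: [-0.676, 1.866, -1.81]
force: [0.7, -1.0, -0.6]
opening: 0.0558
```

```bash
python3 w.py w12 valve; python3 wf.py w12; python3 p.py .6487 -.2775 .09 -1.01 5
```

```text
cam [ 0.6773 -0.2171  0.2663] moved [-0.0001  0.0002 -0.    ] t 35.05
valve [(0.59, [300, 175], 2944)]
valve [ 0.6484 -0.2769  0.5279  0.9368]
t 35.10 pos [ 0.6151 -0.2599  0.0918] yaw -0.893 tilt(deg) 2.24 F [ 1.3  0.1 -0.3] open 0.0555 q5 0.42 q0 -0.48
total turn [1.98 6.74 1.03] world shift mm [ 33.6 -17.6  -1.8] yaw target -1.010
[-0.003, 0.0001, 0.007] [0.4, 1.35, 0.21]
[-0.0032, 0.0001, 0.0069] [0.4, 1.35, 0.21]
[-0.0034, 0.0002, 0.0068] [0.4, 1.35, 0.21]
[-0.0035, 0.0002, 0.0067] [0.4, 1.35, 0.21]
[-0.0037, 0.0003, 0.0066] [0.4, 1.35, 0.21]
```

View pics/w12_f.png

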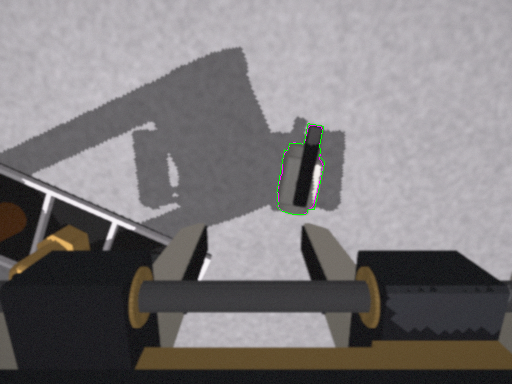

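```bash
python3 p.py .6485 -.277 .085 -1.03 4|tail -5
```

```text
total turn [1.97 7.89 1.05] world shift mm [ 33.4 -17.1  -6.8] yaw target -1.030
[-0.0038, 0.0013, 0.0086] [0.49, 1.97, 0.26]
[-0.0041, 0.0014, 0.0085] [0.49, 1.97, 0.26]
[-0.0044, 0.0015, 0.0083] [0.49, 1.97, 0.26]
[-0.0047, 0.0016, 0.0081] [0.49, 1.97, 0.26]
```

Emit:
{"api": "carry_out", "payload": {
  "motion": [-0.004, 0.001, 0.009, 0.5, 2, 0.3, 0.2, -0.004, 0.001, 0.009, 0.5, 2, 0.3, 0.2, -0.0045, 0.001, 0.009, 0.5, 2, 0.3, 0.2, -0.0045, 0.001, 0.008, 0.5, 2, 0.2, 0.2, 0, 0, 0, 0, 0, 0, 0.2]
}}

```text
t: 35.6
tool_pos: [0.6496, -0.2764, 0.0885]
orientation: [-0.528, 1.914, -1.917]
force: [-0.5, 0.2, -0.2]
opening: 0.0558
```

```bash
python3 w.py w13 valve; python3 wf.py w13;python3 p.py .6485 -.277 .085 -1.03 4
```

```text
cam [ 0.711  -0.2386  0.2649] moved [-0.0003  0.0002  0.    ] t 35.65
valve [(0.67, [254, 196], 2780)]
valve [ 0.6483 -0.2771  0.5325  0.9665]
t 35.70 pos [ 0.6491 -0.2761  0.0886] yaw -1.029 tilt(deg) 0.15 F [-1.4  0.1  0.4] open 0.0560 q5 0.55 q0 -0.48
total turn [-0.1   0.06 -0.12] world shift mm [-0.6 -0.9 -3.6] yaw target -1.030
[0.0002, 0.0009, 0.0001] [-0.02, 0.02, -0.03]
[0.0002, 0.0009, 0.0001] [-0.02, 0.02, -0.03]
[0.0002, 0.0009, 0.0001] [-0.02, 0.02, -0.03]
[0.0002, 0.0009, 0.0001] [-0.02, 0.02, -0.03]
```

View pics/w13_f.png

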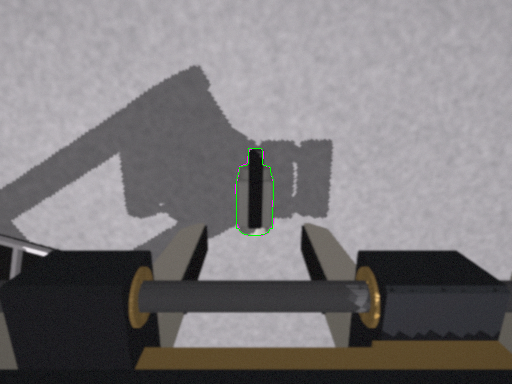

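Emit:
{"api": "carry_out", "payload": {
  "motion": [0, 0.01, 0, 0, 0, 0, 0.2, 0, 0.016, 0, 0, 0, 0, 0.2, 0, 0.016, 0, 0, 0, 0, 0.2, 0, 0.016, 0, 0, 0, 0, 0.2, 0, 0.012, 0, 0, 0, 0, 0.2]
}}

```text
t: 36.2
tool_pos: [0.6487, -0.2755, 0.0142]
orientation: [-0.531, 1.911, -1.914]
force: [0.6, 0.4, -0.2]
opening: 0.056
```

Emit:
{"api": "carry_out", "payload": {
  "motion": [0, 0.008, 0, 0, 0, 0, 0.2, 0, 0.003, 0, 0, 0, 0, 0.2, 0, 0, 0, 0, 0, 0, 0.2, 0, 0, 0, 0, 0, 0, 0.2, 0, 0, 0, 0, 0, 0, 0.2]
}}

```text
t: 36.7
tool_pos: [0.6466, -0.2745, -0.0019]
orientation: [-0.536, 1.916, -1.912]
force: [0.2, 0.5, -0.6]
opening: 0.0558
```

```bash
python3 p.py .6485 -.277 .000 -1.03 3
```

```text
t 36.70 pos [ 0.6466 -0.2745 -0.0019] yaw -1.026 tilt(deg) 0.14 F [ 0.2  0.5 -0.6] open 0.0558 q5 0.55 q0 -0.47
total turn [0.14 0.25 0.03] world shift mm [ 1.9 -2.5  1.9] yaw target -1.030
[-0.0001, -0.0007, 0.001] [0.05, 0.08, 0.01]
[-0.0001, -0.0007, 0.001] [0.05, 0.08, 0.01]
[-0.0001, -0.0006, 0.001] [0.05, 0.08, 0.01]
```

Correct by 3 mm along the opening axis, then close firmly.

Emit:
{"api": "carry_out", "payload": {
  "motion": [0, -0.001, 0.0015, 0, 0.1, 0, 0.2, 0, -0.001, 0.0015, 0, 0.1, 0, 0.2, 0, 0, 0, 0, 0, 0, 0, 0, 0, 0, 0, 0, 0, -0.1, 0, 0, 0, 0, 0, 0, -0.2],
  "squeeze": 30
}}

```text
t: 37.2
tool_pos: [0.6502, -0.2784, 0.0034]
orientation: [-0.529, 1.914, -1.916]
force: [-0.4, 1.0, -1.0]
opening: 0.0393
```

Emit:
{"api": "carry_out", "payload": {
  "motion": [0, 0, 0, 0, 0, 0, -0.3, 0, 0, 0, 0, 0, 0, -0.5, 0, 0, 0, 0, 0, 0, -0.5, 0, 0, 0, 0, 0, 0, -0.5, 0, 0, 0, 0, 0, 0, -0.5]
}}

```text
t: 37.7
tool_pos: [0.65, -0.2782, 0.0034]
orientation: [-0.529, 1.914, -1.916]
force: [0.7, -0.2, 1.4]
opening: 0.0298
```

```bash
python3 p.py .465 .13 .10 -1.03 18
python3 - <<'E'
from plant import imaging
from h import *
a=cv2.resize(imaging.read_camera('scene')[150:240,80:200],(480,360),interpolation=cv2.INTER_CUBIC)
b=cv2.resize(imaging.read_camera('wrist')[130:290,160:350],(320,360),interpolation=cv2.INTER_CUBIC)
cv2.imwrite('pics/s14.png',np.hstack([a,b]))
E
```

```text
t 37.70 pos [ 0.65   -0.2782  0.0034] yaw -1.030 tilt(deg) 0.13 F [ 0.7 -0.2  1.4] open 0.0298 q5 0.55 q0 -0.48
total turn [-0.08  0.03 -0.11] world shift mm [-185.   408.2   96.6] yaw target -1.030
[-0.0029, -0.0054, -0.0247] [-0.0, 0.0, -0.01]
[-0.0029, -0.0054, -0.0247] [-0.0, 0.0, -0.01]
[-0.0029, -0.0054, -0.0247] [-0.0, 0.0, -0.01]
[-0.0029, -0.0054, -0.0247] [-0.0, 0.0, -0.01]
[-0.0029, -0.0054, -0.0247] [-0.0, 0.0, -0.01]
[-0.0029, -0.0054, -0.0247] [-0.0, 0.0, -0.01]
[-0.0029, -0.0054, -0.0247] [-0.0, 0.0, -0.01]
[-0.0029, -0.0054, -0.0247] [-0.0, 0.0, -0.01]
[-0.0029, -0.0054, -0.0247] [-0.0, 0.0, -0.01]
[-0.0029, -0.0054, -0.0247] [-0.0, 0.0, -0.01]
[-0.0029, -0.0054, -0.0247] [-0.0, 0.0, -0.01]
[-0.0029, -0.0054, -0.0247] [-0.0, 0.0, -0.01]
[-0.0029, -0.0054, -0.0247] [-0.0, 0.0, -0.01]
[-0.0029, -0.0054, -0.0247] [-0.0, 0.0, -0.01]
[-0.0029, -0.0054, -0.0247] [-0.0, 0.0, -0.01]
[-0.0029, -0.0054, -0.0247] [-0.0, 0.0, -0.01]
[-0.0029, -0.0054, -0.0247] [-0.0, 0.0, -0.01]
[-0.0029, -0.0054, -0.0247] [-0.0, 0.0, -0.01]
```

View pics/s14.png

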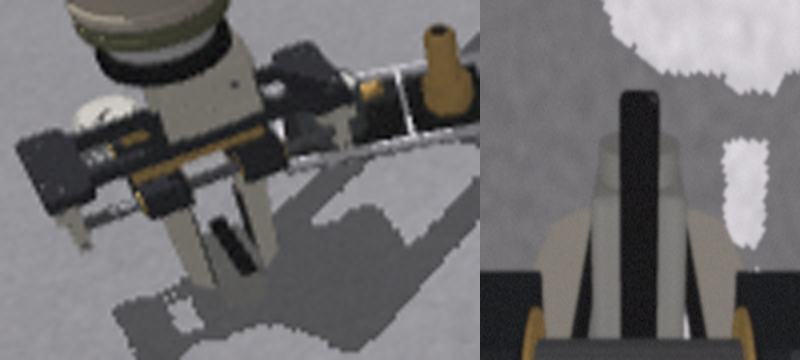

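Emit:
{"api": "carry_out", "payload": {
  "motion": [0, -0.005, 0, 0, 0, 0, -0.5, 0, -0.015, 0, 0, 0, 0, -0.5, 0, -0.025, 0, 0, 0, 0, -0.5, 0, -0.03, 0, 0, 0, 0, -0.5, 0, -0.018, -0.01, 0, 0, 0, -0.5]
}}

```text
t: 38.3
tool_pos: [0.6411, -0.2685, 0.096]
orientation: [-0.537, 1.924, -1.913]
force: [-0.1, -0.1, -2.7]
opening: 0.0298
```

Emit:
{"api": "carry_out", "payload": {
  "motion": [-0.002, 0, -0.02, 0, 0, 0, -0.5, -0.0027, 0, -0.026, 0, 0, 0, -0.5, -0.0027, 0, -0.026, 0, 0, 0, -0.5, -0.0027, 0, -0.026, 0, 0, 0, -0.5, -0.0027, 0, -0.026, 0, 0, 0, -0.5]
}}

```text
t: 38.8
tool_pos: [0.5908, -0.1564, 0.1081]
orientation: [-0.522, 1.913, -1.92]
force: [0.1, 0.4, -2.0]
opening: 0.0295
```

Emit:
{"api": "carry_out", "payload": {
  "motion": [-0.0027, 0, -0.026, 0, 0, 0, -0.5, -0.0027, 0, -0.026, 0, 0, 0, -0.5, -0.0027, 0, -0.026, 0, 0, 0, -0.5, -0.0027, 0, -0.026, 0, 0, 0, -0.5, -0.0027, 0, -0.026, 0, 0, 0, -0.5]
}}

```text
t: 39.3
tool_pos: [0.5342, -0.0334, 0.1135]
orientation: [-0.516, 1.909, -1.921]
force: [-0.3, 0.0, -2.9]
opening: 0.03
```

```bash
python3 p.py .459 .132 .10 -1.03 7
```

```text
t 39.30 pos [ 0.5342 -0.0334  0.1135] yaw -1.034 tilt(deg) 0.69 F [-0.3  0.  -2.9] open 0.0300 q5 0.88 q0 -0.16
total turn [-0.49 -0.25 -0.48] world shift mm [-75.2 165.4 -13.5] yaw target -1.030
[-0.0028, 0.0017, -0.0258] [-0.07, -0.04, -0.07]
[-0.0028, 0.0018, -0.0258] [-0.07, -0.04, -0.07]
[-0.0029, 0.0018, -0.0258] [-0.07, -0.04, -0.07]
[-0.0029, 0.0018, -0.0258] [-0.07, -0.04, -0.07]
[-0.0029, 0.0018, -0.0258] [-0.07, -0.04, -0.07]
[-0.0029, 0.0019, -0.0258] [-0.07, -0.04, -0.07]
[-0.0029, 0.0019, -0.0258] [-0.07, -0.04, -0.07]
```

Emit:
{"api": "carry_out", "payload": {
  "motion": [-0.003, 0.001, -0.026, -0.1, 0, -0.1, -0.5, -0.003, 0.001, -0.026, -0.1, 0, -0.1, -0.5, -0.003, 0.001, -0.026, -0.1, 0, -0.1, -0.5, -0.003, 0.001, -0.026, -0.1, 0, -0.1, -0.5, -0.003, 0.001, -0.026, -0.1, 0, -0.1, -0.5]
}}

```text
t: 39.8
tool_pos: [0.4793, 0.0906, 0.114]
orientation: [-0.521, 1.916, -1.919]
force: [0.7, 0.6, -2.3]
opening: 0.03
```

Emit:
{"api": "carry_out", "payload": {
  "motion": [-0.003, 0, -0.026, 0, 0, 0, -0.5, -0.002, 0, -0.013, 0, 0, 0, -0.5, 0, 0, 0, 0, 0, 0, -0.5, 0, 0, 0, 0, 0, 0, -0.5, 0, 0, 0, 0, 0, 0, -0.5]
}}

```text
t: 40.3
tool_pos: [0.4633, 0.1296, 0.1178]
orientation: [-0.519, 1.911, -1.915]
force: [0.5, 0.3, -1.6]
opening: 0.03
```

```bash
python3 p.py .459 .132 .05 -1.03 5
cat > tr.py <<'E'
from plant import imaging
from h import *
import sys
cm=imaging.camera_model('wrist');im=imaging.read_camera('wrist')
c,s=np.cos(.2605),np.sin(.2605);M=np.array([[c,-s,0],[s,c,0],[0,0,1]])
for yc,L in((-.032,.09),(.047,.06)):
    P=np.array([[x,yc+y,.01] for x,y in((-.045,-L/2),(.045,-L/2),(.045,L/2),(-.045,L/2))])@M.T+[.4575,.1685,0]
    cv2.polylines(im,[np.int32(proj(P,cm))],True,(0,255,0),1)
cv2.imwrite('pics/%s.png'%sys.argv[1],im)
E
python3 tr.py w15
```

```text
t 40.30 pos [0.4633 0.1296 0.1178] yaw -1.031 tilt(deg) 0.61 F [ 0.5  0.3 -1.6] open 0.0300 q5 1.20 q0 0.17
total turn [-0.29 -0.06 -0.54] world shift mm [ -4.3   2.4 -67.8] yaw target -1.030
[0.0006, 0.0136, -0.0009] [-0.06, -0.01, -0.11]
[0.0006, 0.0136, -0.0009] [-0.06, -0.01, -0.11]
[0.0006, 0.0136, -0.0009] [-0.06, -0.01, -0.11]
[0.0005, 0.0136, -0.0009] [-0.06, -0.01, -0.11]
[0.0005, 0.0136, -0.0009] [-0.06, -0.01, -0.11]
```

View pics/w15.png

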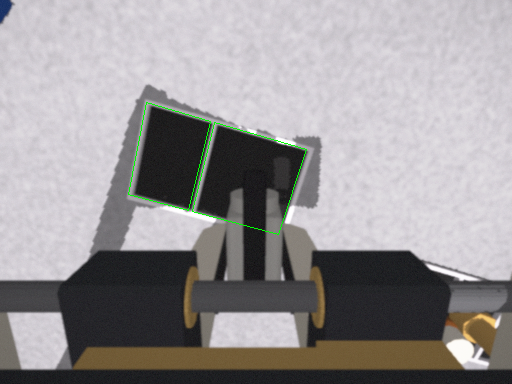

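Emit:
{"api": "carry_out", "payload": {
  "motion": [0.0005, 0.01, -0.001, -0.1, 0, -0.1, -0.5, 0.0005, 0.015, -0.001, -0.1, 0, -0.1, -0.5, 0.0005, 0.015, -0.001, 0, 0, -0.1, -0.5, 0.0005, 0.015, -0.001, 0, 0, -0.1, -0.5, 0.0005, 0.014, 0, 0, 0, 0, -0.5]
}}

```text
t: 40.85
tool_pos: [0.4609, 0.1292, 0.0439]
orientation: [-0.522, 1.917, -1.92]
force: [0.0, 0.0, -2.1]
opening: 0.0297
```

Emit:
{"api": "carry_out", "payload": {
  "motion": [0, 0.012, 0, 0, 0, 0, -0.5, 0, 0.01, 0, 0, 0, 0, -0.5, 0, 0.004, 0, 0, 0, 0, -0.5, 0, 0, 0, 0, 0, 0, -0.5, 0, 0, 0, 0, 0, 0, -0.5]
}}

```text
t: 41.35
tool_pos: [0.4572, 0.1276, 0.0106]
orientation: [-0.53, 1.922, -1.923]
force: [1.2, 0.0, -3.1]
opening: 0.0298
```

```bash
python3 p.py .459 .132 .0067 -1.03 3
```

```text
t 41.35 pos [0.4572 0.1276 0.0106] yaw -1.037 tilt(deg) 0.29 F [ 1.2  0.  -3.1] open 0.0298 q5 1.20 q0 0.16
total turn [ 0.06 -0.41  0.28] world shift mm [ 1.8  4.4 -3.9] yaw target -1.030
[-0.0013, 0.0013, -0.0009] [0.02, -0.14, 0.09]
[-0.0013, 0.0013, -0.0009] [0.02, -0.14, 0.09]
[-0.0013, 0.0013, -0.0009] [0.02, -0.14, 0.09]
```

Emit:
{"api": "carry_out", "payload": {
  "motion": [-0.001, 0, -0.001, 0, 0, 0.1, -0.5, -0.001, 0.001, -0.001, 0, 0, 0.1, -0.5, -0.001, 0.001, 0, 0, 0, 0, -0.5, 0, 0.001, 0, 0, 0, 0, -0.5, 0, 0, 0, 0, 0, 0, -0.5]
}}

```text
t: 41.85
tool_pos: [0.4613, 0.1318, 0.01]
orientation: [-0.521, 1.919, -1.919]
force: [-0.5, -0.6, -2.1]
opening: 0.0296
```

```bash
python3 p.py .459 .132 .0064 -1.03 3
```

```text
t 41.85 pos [0.4613 0.1318 0.01  ] yaw -1.037 tilt(deg) 0.21 F [-0.5 -0.6 -2.1] open 0.0296 q5 1.21 q0 0.17
total turn [-0.05 -0.4  -0.21] world shift mm [-2.3  0.2 -3.6] yaw target -1.030
[0.0006, 0.0012, -0.0005] [-0.02, -0.13, -0.07]
[0.0006, 0.0012, -0.0005] [-0.02, -0.13, -0.07]
[0.0006, 0.0012, -0.0005] [-0.02, -0.13, -0.07]
```

Emit:
{"api": "carry_out", "payload": {
  "motion": [0, 0.0015, 0, 0, 0, 0, -0.5, 0, 0.0012, 0, 0, 0, 0, -0.5, 0, 0.0007, 0, 0, 0, 0, -0.5, 0, 0, 0, 0, 0, 0, -0.5, 0, 0, 0, 0, 0, 0, -0.5]
}}

```text
t: 42.35
tool_pos: [0.4614, 0.1318, 0.0063]
orientation: [-0.521, 1.919, -1.919]
force: [0.2, 1.2, -1.8]
opening: 0.0299
```

```bash
python3 p.py .459 .132 .0064 -1.03 3
```

```text
t 42.35 pos [0.4614 0.1318 0.0063] yaw -1.037 tilt(deg) 0.22 F [ 0.2  1.2 -1.8] open 0.0299 q5 1.21 q0 0.17
total turn [-0.05 -0.4  -0.21] world shift mm [-2.4  0.2  0.1] yaw target -1.030
[0.0007, -0.0, -0.0005] [-0.02, -0.13, -0.07]
[0.0006, -0.0, -0.0005] [-0.02, -0.13, -0.07]
[0.0006, -0.0, -0.0005] [-0.02, -0.13, -0.07]
```

Emit:
{"api": "carry_out", "payload": {
  "motion": [0, 0.0003, 0, 0, 0, 0, -0.5, 0, 0, 0, 0, 0, 0, -0.5, 0, 0, 0, 0, 0, 0, -0.33, 0, 0, 0, 0, 0, 0, -0.3, 0, 0, 0, 0, 0, 0, -0.25]
}}

```text
t: 42.85
tool_pos: [0.4624, 0.1319, 0.007]
orientation: [-0.519, 1.918, -1.919]
force: [0.2, -0.0, -0.7]
opening: 0.0345
```

Emit:
{"api": "carry_out", "payload": {
  "motion": [0, 0, 0, 0, 0, 0, -0.15, 0, 0, 0, 0, 0, 0, 0, 0, 0, 0, 0, 0, 0, 0, 0, -0.005, 0, 0, 0, 0, 0, 0, -0.02, 0, 0, 0, 0, 0]
}}

```text
t: 43.35
tool_pos: [0.46, 0.1315, 0.0303]
orientation: [-0.524, 1.921, -1.92]
force: [-0.2, 0.2, -0.4]
opening: 0.0463
```

Emit:
{"api": "carry_out", "payload": {
  "motion": [0, -0.03, 0, 0, 0, 0, 0, 0, -0.03, 0, 0, 0, 0, 0, 0, -0.03, 0, 0, 0, 0, 0, 0, 0, 0, 0, 0, 0, 0, 0, 0, 0, 0, 0, 0, 0]
}}

```text
t: 43.85
tool_pos: [0.4608, 0.1316, 0.1274]
orientation: [-0.52, 1.919, -1.919]
force: [0.3, 0.5, -0.7]
opening: 0.0466
```

```bash
python3 tr.py w16; python3 p.py .6188 .2553 .11 0.64 14; python3 p.py .6188 .2553 .11 -1.03 9
```

```text
t 43.90 pos [0.4612 0.1316 0.1276] yaw -1.037 tilt(deg) 0.29 F [0.4 0.4 1.3] open 0.0465 q5 1.21 q0 0.17
total turn [ 0.15 83.91 -0.29] world shift mm [157.6 123.7 -17.6] yaw target -2.502
[-0.0142, 0.0013, -0.0019] [0.01, 5.99, -0.02]
[-0.0139, 0.0013, -0.0033] [0.01, 5.99, -0.02]
[-0.0135, 0.0013, -0.0048] [0.01, 5.99, -0.02]
[-0.0129, 0.0013, -0.0062] [0.01, 5.99, -0.02]
[-0.0122, 0.0013, -0.0075] [0.01, 5.99, -0.02]
[-0.0113, 0.0013, -0.0087] [0.01, 5.99, -0.02]
[-0.0104, 0.0013, -0.0099] [0.01, 5.99, -0.02]
[-0.0093, 0.0013, -0.0109] [0.01, 5.99, -0.02]
[-0.0081, 0.0013, -0.0118] [0.01, 5.99, -0.02]
[-0.0068, 0.0013, -0.0126] [0.01, 5.99, -0.02]
[-0.0055, 0.0013, -0.0132] [0.01, 5.99, -0.02]
[-0.0041, 0.0013, -0.0137] [0.01, 5.99, -0.02]
[-0.0026, 0.0013, -0.0141] [0.01, 5.99, -0.02]
[-0.0011, 0.0013, -0.0143] [0.01, 5.99, -0.02]
t 43.90 pos [0.4612 0.1316 0.1276] yaw -1.037 tilt(deg) 0.29 F [0.4 0.4 1.3] open 0.0465 q5 1.21 q0 0.17
total turn [-0.08 -0.4  -0.28] world shift mm [157.6 123.7 -17.6] yaw target -1.030
[-0.0221, 0.0021, -0.0029] [-0.01, -0.04, -0.03]
[-0.0221, 0.002, -0.0029] [-0.01, -0.04, -0.03]
[-0.0221, 0.002, -0.0029] [-0.01, -0.04, -0.03]
[-0.0221, 0.002, -0.0029] [-0.01, -0.04, -0.03]
[-0.0221, 0.002, -0.0029] [-0.01, -0.04, -0.03]
[-0.0221, 0.002, -0.0028] [-0.01, -0.04, -0.03]
[-0.0221, 0.002, -0.0028] [-0.01, -0.04, -0.03]
[-0.0221, 0.002, -0.0028] [-0.01, -0.04, -0.03]
[-0.0221, 0.002, -0.0028] [-0.01, -0.04, -0.03]
```

View pics/w16.png

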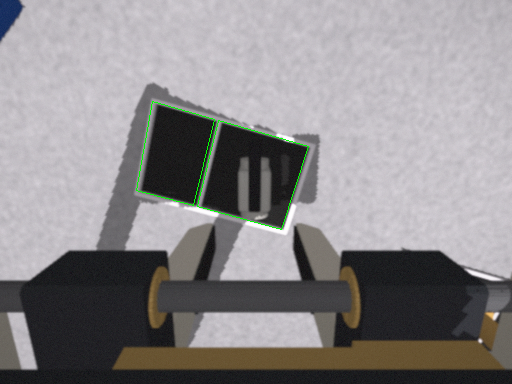

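Emit:
{"api": "carry_out", "payload": {
  "motion": [-0.012, 0, -0.002, 0, 0, 0, 0, -0.0225, 0.001, -0.003, 0, 0, 0, 0, -0.0225, 0.001, -0.003, 0, 0, 0, 0, -0.0225, 0.001, -0.003, 0, 0, 0, 0, -0.0225, 0.001, -0.003, 0, 0, 0, 0]
}}

```text
t: 44.4
tool_pos: [0.5395, 0.1953, 0.117]
orientation: [-0.528, 1.923, -1.924]
force: [-0.3, -0.1, 0.1]
opening: 0.0463
```

Emit:
{"api": "carry_out", "payload": {
  "motion": [-0.0225, 0.001, -0.003, 0, 0, 0, 0, -0.0225, 0.001, -0.003, 0, 0, 0, 0, -0.0225, 0.001, -0.003, 0, 0, 0, 0, -0.0225, 0, -0.003, 0, 0, 0, 0, -0.006, 0, -0.001, 0, 0, 0, 0]
}}

```text
t: 44.9
tool_pos: [0.6144, 0.2572, 0.1024]
orientation: [-0.544, 1.928, -1.929]
force: [-0.3, -0.9, -1.3]
opening: 0.0466
```

Emit:
{"api": "carry_out", "payload": {
  "motion": [0, 0, 0, 0, 0, 0, 0, 0, 0, 0, 0, 0, 0, 0, 0, 0, 0, 0, 0, 0, 0, 0, 0, 0, 0, 0, 0, 0, 0, 0, 0, 0, 0, 0, 0]
}}

```text
t: 45.4
tool_pos: [0.611, 0.2551, 0.0989]
orientation: [-0.551, 1.929, -1.932]
force: [0.3, 0.1, -1.0]
opening: 0.0464
```

```bash
python3 w.py w17 small_coupling; python3 wf.py w17; python3 p.py .619 .2553 .08 -1.03 4
```

```text
cam [0.6775 0.2935 0.2733] moved [0.0001 0.     0.0001] t 45.45
small_coupling [(0.62, [258, 183], 757)]
small_coupling [0.6193 0.2569 0.6103 0.9228]
t 45.50 pos [0.6112 0.2552 0.099 ] yaw -1.039 tilt(deg) 1.40 F [ 0.1  0.2 -0.9] open 0.0464 q5 1.36 q0 0.32
total turn [ 0.3  -0.49  1.36] world shift mm [  7.8   0.1 -19. ] yaw target -1.030
[-0.0018, 0.0047, 0.001] [0.08, -0.12, 0.34]
[-0.0018, 0.0047, 0.001] [0.08, -0.12, 0.34]
[-0.0017, 0.0047, 0.001] [0.08, -0.12, 0.34]
[-0.0017, 0.0047, 0.001] [0.08, -0.12, 0.34]
```

View pics/w17_f.png

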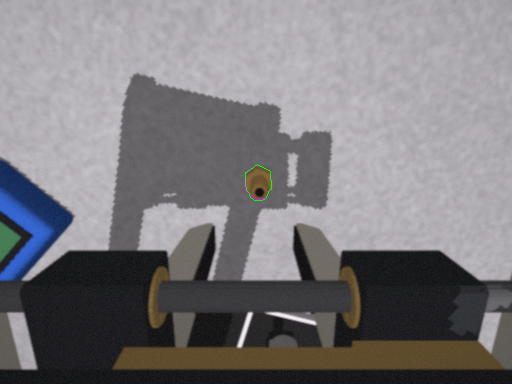

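Emit:
{"api": "carry_out", "payload": {
  "motion": [-0.002, 0.003, 0.001, 0.1, -0.1, 0.4, 0, -0.002, 0.003, 0.001, 0.1, -0.1, 0.4, 0, -0.002, 0.003, 0.001, 0.1, -0.1, 0.3, 0, -0.001, 0.003, 0, 0, -0.1, 0.2, 0, 0, 0, 0, 0, 0, 0, 0]
}}

```text
t: 46.0
tool_pos: [0.6195, 0.2561, 0.0863]
orientation: [-0.528, 1.916, -1.916]
force: [-0.8, -0.5, -0.6]
opening: 0.0464
```

```bash
python3 p.py .6193 .2566 .009 -1.03 5
```

```text
t 46.00 pos [0.6195 0.2561 0.0863] yaw -1.031 tilt(deg) 0.11 F [-0.8 -0.5 -0.6] open 0.0464 q5 1.35 q0 0.32
total turn [-0.04 -0.07 -0.1 ] world shift mm [ -0.2   0.5 -77.3] yaw target -1.030
[0.0, 0.0155, -0.0001] [-0.01, -0.01, -0.02]
[-0.0, 0.0155, -0.0001] [-0.01, -0.01, -0.02]
[-0.0, 0.0155, -0.0001] [-0.01, -0.01, -0.02]
[-0.0, 0.0155, -0.0001] [-0.01, -0.01, -0.02]
[-0.0, 0.0155, -0.0001] [-0.01, -0.01, -0.02]
```

Emit:
{"api": "carry_out", "payload": {
  "motion": [0, 0.009, 0, 0, 0, 0, 0, 0, 0.014, 0, 0, 0, 0, 0, 0, 0.014, 0, 0, 0, 0, 0, 0, 0.014, 0, 0, 0, 0, 0, 0, 0.011, 0, 0, 0, 0, 0]
}}

```text
t: 46.5
tool_pos: [0.62, 0.2563, 0.0199]
orientation: [-0.527, 1.916, -1.916]
force: [-0.6, -0.0, 0.4]
opening: 0.0464
```

Emit:
{"api": "carry_out", "payload": {
  "motion": [0, 0.006, 0, 0, 0, 0, 0, 0, 0.002, 0, 0, 0, 0, 0, 0, 0, 0, 0, 0, 0, 0, 0, 0, 0, 0, 0, 0, 0, 0, 0, 0, 0, 0, 0, 0]
}}

```text
t: 47.0
tool_pos: [0.6183, 0.2558, 0.008]
orientation: [-0.532, 1.917, -1.918]
force: [0.6, -0.5, 0.4]
opening: 0.0462
```

```bash
python3 p.py .6193 .2566 .01 -1.03 2;  python3 - <<'E'
from plant import imaging
from h import *
a=cv2.resize(imaging.read_camera('scene')[140:230,280:400],(480,360),interpolation=cv2.INTER_CUBIC)
b=cv2.resize(imaging.read_camera('wrist')[130:290,160:350],(320,360),interpolation=cv2.INTER_CUBIC)
cv2.imwrite('pics/s18.png',np.hstack([a,b]))
E
```

```text
t 47.00 pos [0.6183 0.2558 0.008 ] yaw -1.031 tilt(deg) 0.07 F [ 0.6 -0.5  0.4] open 0.0462 q5 1.35 q0 0.32
total turn [ 0.   -0.06  0.07] world shift mm [1.  0.8 2. ] yaw target -1.030
[-0.0007, -0.001, -0.0001] [0.0, -0.03, 0.04]
[-0.0007, -0.001, -0.0001] [0.0, -0.03, 0.04]
```

View pics/s18.png

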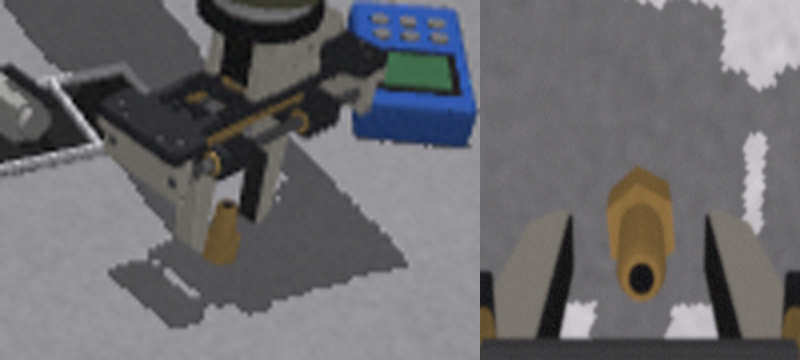

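Emit:
{"api": "carry_out", "payload": {
  "motion": [-0.0005, -0.0005, 0, 0, 0, 0, 0, 0, 0, 0, 0, 0, 0, -0.2, 0, 0, 0, 0, 0, 0, -0.4, 0, 0, 0, 0, 0, 0, -0.5, 0, 0, 0, 0, 0, 0, -0.6],
  "squeeze": 12
}}

```text
t: 47.6
tool_pos: [0.6199, 0.2564, 0.0103]
orientation: [-0.528, 1.916, -1.916]
force: [-0.0, 0.0, -0.6]
opening: 0.0207
```

Emit:
{"api": "carry_out", "payload": {
  "motion": [0, 0, 0, 0, 0, 0, -0.8, 0, 0, 0, 0, 0, 0, -0.8, 0, 0, 0, 0, 0, 0, -0.8, 0, 0, 0, 0, 0, 0, -0.8, 0, 0, 0, 0, 0, 0, -0.8]
}}

```text
t: 48.1
tool_pos: [0.6199, 0.2564, 0.0102]
orientation: [-0.529, 1.916, -1.917]
force: [0.0, 0.5, 0.3]
opening: 0.0153
```

```bash
python3 p.py .4454 .2139 .10 -1.03 9
```

```text
t 48.10 pos [0.6199 0.2564 0.0102] yaw -1.031 tilt(deg) 0.09 F [0.  0.5 0.3] open 0.0153 q5 1.35 q0 0.32
total turn [-0.03 -0.06 -0.08] world shift mm [-174.5  -42.5   89.8] yaw target -1.030
[0.019, -0.01, -0.0059] [-0.0, -0.01, -0.01]
[0.019, -0.01, -0.0059] [-0.0, -0.01, -0.01]
[0.019, -0.01, -0.0059] [-0.0, -0.01, -0.01]
[0.019, -0.01, -0.0059] [-0.0, -0.01, -0.01]
[0.019, -0.01, -0.0059] [-0.0, -0.01, -0.01]
[0.019, -0.01, -0.0059] [-0.0, -0.01, -0.01]
[0.019, -0.01, -0.0059] [-0.0, -0.01, -0.01]
[0.0191, -0.01, -0.0059] [-0.0, -0.01, -0.01]
[0.0191, -0.01, -0.0059] [-0.0, -0.01, -0.01]
```

Emit:
{"api": "carry_out", "payload": {
  "motion": [0, -0.005, 0, 0, 0, 0, -0.8, 0, -0.015, 0, 0, 0, 0, -0.8, 0, -0.025, 0, 0, 0, 0, -0.8, 0, -0.025, 0, 0, 0, 0, -0.8, 0.008, -0.01, -0.003, 0, 0, 0, -0.8]
}}

```text
t: 48.6
tool_pos: [0.6099, 0.2542, 0.0934]
orientation: [-0.533, 1.918, -1.918]
force: [-0.2, -0.5, -0.0]
opening: 0.0159
```

Emit:
{"api": "carry_out", "payload": {
  "motion": [0.018, 0, -0.006, 0, 0, 0, -0.8, 0.02, 0, -0.006, 0, 0, 0, -0.8, 0.02, 0, -0.006, 0, 0, 0, -0.8, 0.02, 0, -0.006, 0, 0, 0, -0.8, 0.02, 0, -0.006, 0, 0, 0, -0.8]
}}

```text
t: 49.1
tool_pos: [0.5127, 0.2305, 0.1045]
orientation: [-0.517, 1.914, -1.913]
force: [-0.3, 0.9, -1.1]
opening: 0.0157
```

Emit:
{"api": "carry_out", "payload": {
  "motion": [0.02, 0, -0.006, 0, 0, -0.2, -0.8, 0.02, 0, -0.006, 0, 0, -0.2, -0.8, 0.012, 0, -0.005, 0, 0, -0.2, -0.8, 0, 0, 0, 0, 0, -0.2, -0.8, 0, 0, 0, 0, 0, 0, -0.8]
}}

```text
t: 49.6
tool_pos: [0.4575, 0.2183, 0.1107]
orientation: [-0.525, 1.912, -1.918]
force: [0.6, -1.2, -0.2]
opening: 0.016
```

```bash
python3 p.py .4454 .2139 .05 -1.03 5; python3 tr.py w19
```

```text
t 49.60 pos [0.4575 0.2183 0.1107] yaw -1.031 tilt(deg) 0.31 F [ 0.6 -1.2 -0.2] open 0.0160 q5 1.38 q0 0.35
total turn [-0.23 -0.07 -0.21] world shift mm [-12.1  -4.4 -60.7] yaw target -1.030
[0.0026, 0.0121, -0.0005] [-0.05, -0.01, -0.04]
[0.0026, 0.0121, -0.0005] [-0.05, -0.01, -0.04]
[0.0026, 0.0121, -0.0005] [-0.05, -0.01, -0.04]
[0.0025, 0.0121, -0.0005] [-0.05, -0.01, -0.04]
[0.0025, 0.0121, -0.0005] [-0.05, -0.01, -0.04]
```

View pics/w19.png

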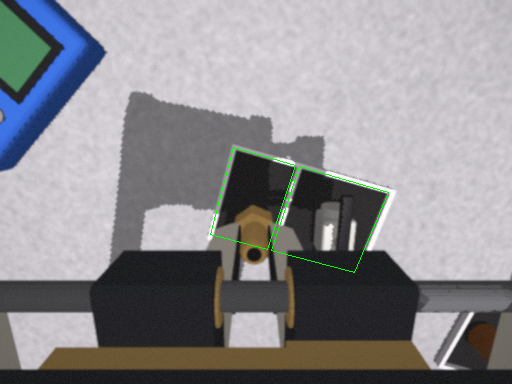

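Emit:
{"api": "carry_out", "payload": {
  "motion": [0.003, 0.005, -0.001, -0.1, 0, -0.1, -0.8, 0.003, 0.012, -0.001, -0.1, 0, -0.1, -0.8, 0.003, 0.015, -0.001, 0, 0, 0, -0.8, 0.003, 0.015, 0, 0, 0, 0, -0.8, 0.001, 0.014, 0, 0, 0, 0, -0.8]
}}

```text
t: 50.15
tool_pos: [0.4475, 0.2147, 0.0474]
orientation: [-0.525, 1.916, -1.916]
force: [-0.6, 0.0, -0.8]
opening: 0.0162
```

Emit:
{"api": "carry_out", "payload": {
  "motion": [0, 0.01, 0, 0, 0, 0, -0.8, 0, 0.007, 0, 0, 0, 0, -0.8, 0, 0, 0, 0, 0, 0, -0.8, 0, 0, 0, 0, 0, 0, -0.8, 0, 0, 0, 0, 0, 0, -0.8]
}}

```text
t: 50.65
tool_pos: [0.4451, 0.2135, 0.025]
orientation: [-0.533, 1.919, -1.919]
force: [-0.5, 0.8, -0.4]
opening: 0.0158
```

```bash
python3 p.py .4454 .2139 .0135 -1.03 4
```

```text
t 50.65 pos [0.4451 0.2135 0.025 ] yaw -1.032 tilt(deg) 0.19 F [-0.5  0.8 -0.4] open 0.0158 q5 1.38 q0 0.34
total turn [ 0.05 -0.14  0.18] world shift mm [  0.3   0.4 -11.5] yaw target -1.030
[-0.0001, 0.0029, -0.0] [0.01, -0.04, 0.05]
[-0.0001, 0.0029, -0.0] [0.01, -0.04, 0.05]
[-0.0001, 0.0029, -0.0] [0.01, -0.04, 0.05]
[-0.0001, 0.0029, -0.0] [0.01, -0.04, 0.05]
```

Emit:
{"api": "carry_out", "payload": {
  "motion": [0, 0.003, 0, 0, 0, 0.1, -0.8, 0, 0.004, 0, 0, 0, 0.1, -0.8, 0, 0.002, 0, 0, 0, 0, -0.8, 0, 0.001, 0, 0, 0, 0, -0.8, 0, 0, 0, 0, 0, 0, -0.8]
}}

```text
t: 51.15
tool_pos: [0.4467, 0.2141, 0.0161]
orientation: [-0.524, 1.917, -1.915]
force: [-0.9, -0.9, -0.5]
opening: 0.0156
```

```bash
python3 p.py .4454 .2139 .0134 -1.03 3
```

```text
t 51.15 pos [0.4467 0.2141 0.0161] yaw -1.032 tilt(deg) 0.25 F [-0.9 -0.9 -0.5] open 0.0156 q5 1.37 q0 0.34
total turn [ 0.   -0.14 -0.25] world shift mm [-1.3 -0.2 -2.7] yaw target -1.030
[0.0004, 0.0009, -0.0002] [0.0, -0.05, -0.08]
[0.0004, 0.0009, -0.0002] [0.0, -0.05, -0.08]
[0.0004, 0.0009, -0.0002] [0.0, -0.05, -0.08]
```

Emit:
{"api": "carry_out", "payload": {
  "motion": [0, 0.001, 0, 0, 0, -0.1, -0.8, 0, 0.0009, 0, 0, 0, -0.1, -0.8, 0, 0.0006, 0, 0, 0, 0, -0.8, 0, 0.0002, 0, 0, 0, 0, -0.8, 0, 0, 0, 0, 0, 0, -0.8]
}}

```text
t: 51.65
tool_pos: [0.4469, 0.2142, 0.0133]
orientation: [-0.528, 1.918, -1.917]
force: [0.2, 0.5, -0.6]
opening: 0.0158
```

```bash
python3 p.py .4454 .2139 .0132 -1.03 3
```

```text
t 51.65 pos [0.4469 0.2142 0.0133] yaw -1.032 tilt(deg) 0.04 F [ 0.2  0.5 -0.6] open 0.0158 q5 1.38 q0 0.34
total turn [ 0.   -0.14 -0.04] world shift mm [-1.5 -0.3 -0.1] yaw target -1.030
[0.0005, 0.0, -0.0002] [0.0, -0.05, -0.01]
[0.0005, 0.0, -0.0002] [0.0, -0.05, -0.01]
[0.0005, 0.0, -0.0002] [0.0, -0.05, -0.01]
```

Emit:
{"api": "carry_out", "payload": {
  "motion": [0, 0.0002, 0, 0, 0, 0, -0.8, 0, 0, 0, 0, 0, 0, -0.8, 0, 0, 0, 0, 0, 0, -0.63, 0, 0, 0, 0, 0, 0, -0.6, 0, 0, 0, 0, 0, 0, -0.55]
}}

```text
t: 52.15
tool_pos: [0.4472, 0.2143, 0.0135]
orientation: [-0.528, 1.917, -1.917]
force: [0.5, 0.1, -0.1]
opening: 0.02
```

Emit:
{"api": "carry_out", "payload": {
  "motion": [0, 0, 0, 0, 0, 0, -0.45, 0, 0, 0, 0, 0, 0, -0.35, 0, 0, 0, 0, 0, 0, -0.3, 0, -0.005, 0, 0, 0, 0, -0.3, 0, -0.02, 0, 0, 0, 0, -0.3]
}}

```text
t: 52.65
tool_pos: [0.4448, 0.2135, 0.0366]
orientation: [-0.533, 1.919, -1.919]
force: [-0.2, 0.4, 0.5]
opening: 0.0324
```

Emit:
{"api": "carry_out", "payload": {
  "motion": [0, -0.03, 0, 0, 0, 0, -0.3, 0, -0.03, 0, 0, 0, 0, -0.3, 0, -0.04, 0, 0, 0, 0, -0.3, 0, -0.04, 0, 0, 0, 0, -0.3, 0, 0, 0, 0, 0, 0, -0.3]
}}

```text
t: 53.15
tool_pos: [0.4452, 0.2136, 0.1851]
orientation: [-0.531, 1.919, -1.919]
force: [-0.1, 0.3, 0.9]
opening: 0.0324
```

```bash
python3 p.py; python3 tr.py w20
python3 - <<'E'
from plant import imaging
from h import *
a=cv2.resize(imaging.read_camera('scene')[130:270,80:410],(800,339),interpolation=cv2.INTER_CUBIC)
b=cv2.resize(imaging.read_camera('top')[130:285,60:415],(800,261) if 0 else (596,260),interpolation=cv2.INTER_CUBIC)
b=cv2.copyMakeBorder(b,0,0,0,204,cv2.BORDER_CONSTANT)
cv2.imwrite('pics/s20.png',np.vstack([a,b]))
E
```

```text
t 53.15 pos [0.4452 0.2136 0.1851] yaw -1.032 tilt(deg) 0.13 F [-0.1  0.3  0.9] open 0.0324 q5 1.38 q0 0.34
```

View pics/s20.png

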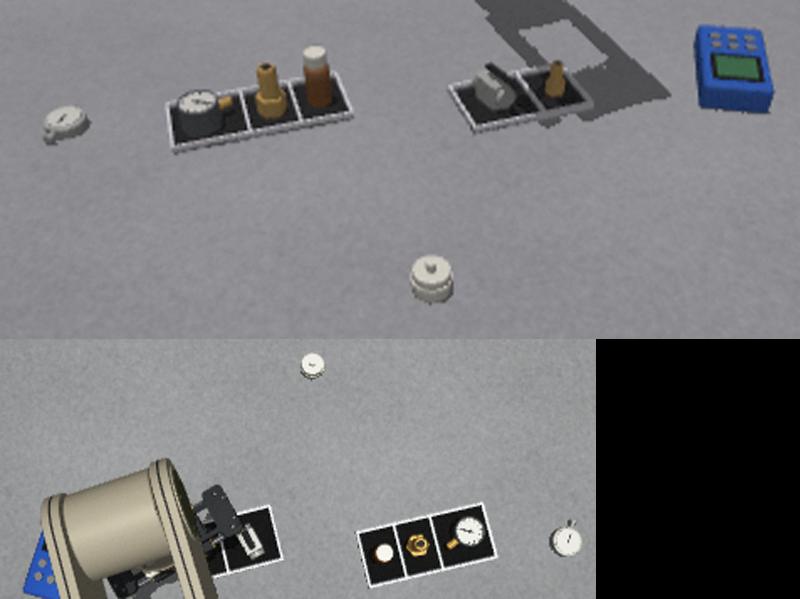

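View pics/w20.png

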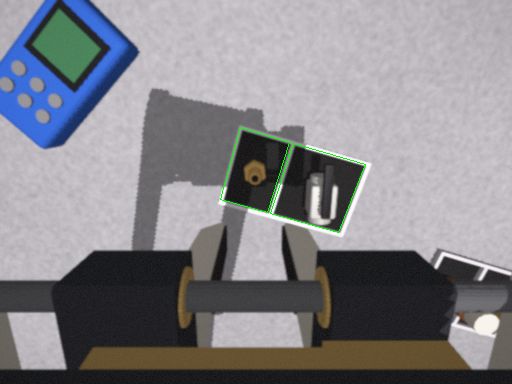

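Run:
```python
from plant import imaging,models
from h import *
exp=dict(gauge=(.480,-.236,-.93),large_coupling=(.457,-.151,.3),vial=(.442,-.0905,0),valve=(.459,.132,.53),small_coupling=(.446,.214,.3))
for cam in('scene','wrist'):
    cm=imaging.camera_model(cam); im=imaging.read_camera(cam)
    for n in exp:
        if cam=='wrist' and n in('gauge','large_coupling','vial'): continue
        e=exp[n]
        o=[k for k in models.outline_of(cam,n) if np.hypot(*(ray(k['pixel'],cm,.02)[:2]-e[:2]))<.04]
        if not o: print(cam,n,'none'); continue
        r=fit(n,[(o[0]['pixels'],cm)],e[0],e[1],[e[2],e[2]+.3],z=.003)
        T=(.4594,-.167,.238) if n in('gauge','large_coupling','vial') else (.4575,.1685,.2605)
        d=np.array(r[:2])-T[:2]; c,s=np.cos(T[2]),np.sin(T[2])
        print(cam,n,np.round(r,3),'tray xy mm',np.round(1000*np.array([c*d[0]+s*d[1],-s*d[0]+c*d[1]]),1))
        rr=cv2.resize(render(n,*r[:3],cm,.003),(512,384),interpolation=cv2.INTER_AREA); cs,_=cv2.findContours(rr,0,2); cv2.drawContours(im,cs,-1,(0,255,0),1)
    if cam=='scene': im=cv2.resize(im[130:200,140:330],(760,280),interpolation=cv2.INTER_CUBIC)
    else: im=cv2.resize(im[110:250,200:390],(434,320),interpolation=cv2.INTER_CUBIC); im=cv2.copyMakeBorder(im,0,0,0,326,cv2.BORDER_CONSTANT)
    cv2.imwrite('pics/f_%s.png'%cam,im)
cv2.imwrite('pics/f.png',np.vstack([cv2.imread('pics/f_scene.png'),cv2.imread('pics/f_wrist.png')]))
```

```text
scene gauge [ 0.48  -0.234 -0.805  0.925] tray xy mm [  4.6 -70.2]
scene large_coupling [ 0.457 -0.15   0.612  0.889] tray xy mm [ 1.8 17.4]
scene vial none
scene valve [0.46  0.135 0.412 0.92 ] tray xy mm [ -6.6 -33.3]
scene small_coupling none
wrist valve [0.46  0.132 0.54  0.934] tray xy mm [ -6.9 -35.8]
wrist small_coupling [0.446 0.215 0.635 0.851] tray xy mm [ 0.9 47.7]
```

View pics/f.png

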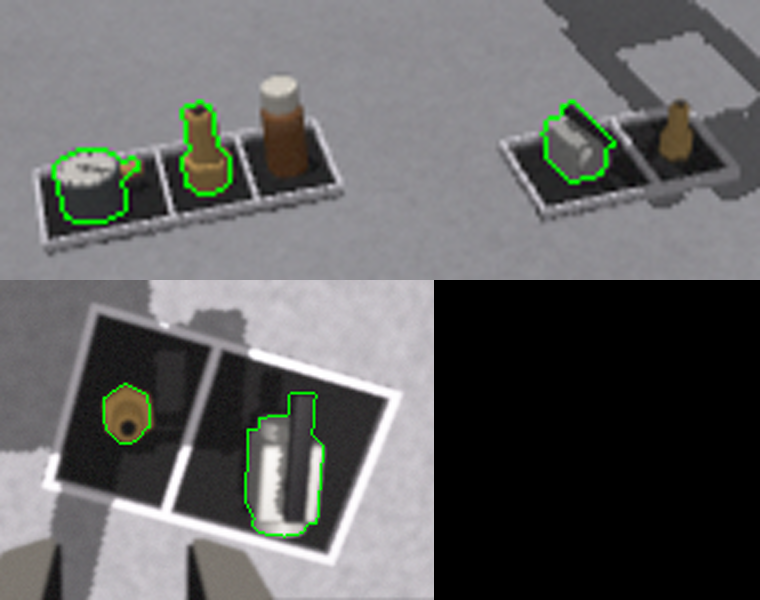

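All parts sit upright and inside their compartments, and the gripper is clear of everything. Handing in.

```bash
python3 -c "
from plant import robot
print(robot.close_job()); print(robot.read_state()['t'])"
```

```text
the job is handed in; nothing more can be done
None
the job is handed in; nothing more can be done
```

Both kits are made up and the job is handed in, at about 53.5 s of the 125 s allowed. I placed the parts in the order asked: gauge, large coupling, vial, valve, small coupling. The wrist force readings stayed within a few newtons throughout.

**Last checks:**
- **Pictures:** all five parts stand upright inside their own compartments, the gauge with its dial up. The stopwatch, manometer and filter look untouched.
- **Measured positions:** the fits of gauge, large coupling, valve and small coupling came out within about 2–3 mm of where I meant to set them. I put the gauge and valve about 7 mm off centre so that the stem and lever stay inside their compartments.

**What failed or disagreed:**
- **Fingertip length:** in the pictures the fingertips sat about 12 mm behind the reported tool point, not the stated 19 mm ahead of it. Because of this my first try at the gauge closed in the air above it without touching it. I corrected every later height for it.
- **Missed detections:** in the last check the network did not find the vial, and the scene camera did not find the small coupling. I checked the vial only by eye, in the scene and top pictures. The wrist camera did find the small coupling, though its fit there was the weakest (0.85).
- **Angle mismatch:** the cameras differed by up to about 0.13 rad on how the gauge and valve are turned, which does not affect whether they fit.

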